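Put the clock movement up in its ring under the dust cover

TASK

Put the desk clock safely away under its dust cover, one part at a time: stand the aluminium movement ring in the middle of the blue mat, then seat the brass movement in the ring's recess, then cap the movement with the red dial (the black one is a spare), and last stand the clear dust cover over the lot, flat on the mat. Lower each part into place and let go only once it rests there, keep the movement upright, and leave everything else on the desk where it is.

Things in the scene. Friction and masses are not known exactly. Their poses are not given: they have to be found in the camera images.
- mat: Blue silicone mat, square, 140 x 140 x 3 mm, fixed flat on the desk, with two pale circles and four ticks moulded round its middle. Origin at the middle of its underside (z = 0); its top is 3 mm higher. z up, x and y along its sides.
- ring_center (a point): Aluminium movement ring, 68 mm across outside, 22 mm high, with a dark grip band, standing recess up. The recess in its top is 52 mm wide and 6 mm deep (ledge 16 mm above the underside), its mouth bevelled to 59 mm; a 40 mm bore goes on below. 0.13 kg. Point: on its axis half-way up, 11 mm above its underside; z up.
- movement_center (a point): Clock movement, upright: two brass plates 47 mm across, 3 mm thick, on steel pillars with wheels between, 24 mm high; a 4 mm arbor stands 6 mm above the upper plate, which shows red jewels. 0.16 kg. Point: on its axis, 12 mm above its underside; z up. Seated, its underside is 16 mm above the ring's underside and its upper 18 mm stand out of the ring.
- dial_center (a point): Red dial, a ring 60 mm across with pale hour marks, 9 mm high, face up: face 3 mm thick with a 30 mm open centre, and below it an edge skirt 54 mm wide inside, 6 mm deep. 0.04 kg. Point: on its axis, 4.5 mm above its underside; z up. In place, the face rests on the movement's upper plate, the skirt round it, its underside 6 mm below the plate's top.
- cover_knob (a point): Clear dust cover: a bell 89 mm across outside, 84 mm inside, open below, with a black band round its foot; 60 mm high (57 mm inside) to its flat top, on which stands a round black knob 18 mm thick and 20 mm high to lift it by. 0.16 kg. Point: on its axis at the middle of the knob, 70 mm above the cover's underside; z up.
- spare_center (a point): Black dial, a spare that is not wanted: same shape and size as the red dial (60 mm across, 9 mm high), with white hour marks. Point: on its axis half-way up, 4.5 mm above its underside. To be left alone.
- saucer: Grey ceramic saucer, 100 mm across, 16 mm high, with a few screws in it. Origin at the middle of its underside. To be left alone.
- jar_center (a point): Glass jar of old wheels, 60 mm across and 69 mm high, closed with a wooden lid. Point: on its axis half-way up. To be left alone.
- loupe_center (a point): Black eyepiece loupe, 36 mm across at its foot, 32 mm high. Point: on its axis half-way up. To be left alone.
- screwdriver: Small screwdriver with a yellow handle, 98 mm long and 13 mm thick, lying on the desk, its blade along its own +x. Origin underneath its middle. To be left alone.
Things that resemble listed ones, but are neither listed nor needed, are in the scene too. What is shaped like the part that bears ring_center but pink is not meant.

How it is judged:
By the outcome, as a careful person would: the job done as asked, in the order asked, and still so for the second after the job is handed in, with the robot touching nothing.
It also fails if it takes over 128 s, if anything falls off the work surface, if the arm or the gripper's body presses on something with over 40 N, if the wrist force passes 120 N, or if a joint passes its speed limit or range.

ROBOT

A 6-joint arm with a two-finger parallel gripper is mounted at the origin on the work surface. World frame = base frame: x ahead of the robot, y to its left, z up, the work surface at z = 0. Lengths are in m, angles in rad, forces in N, time in s.
With the tool pointing down it reaches from about 0.3 to 0.85 m from the base axis. Payload 5.4 kg.
Tool frame: the origin (TCP) lies between the finger pads; the fingertips stand 22 mm ahead of it and the grasp point (between the pads) lies 3 mm ahead of it; z points along the fingers, y is the direction in which the jaws open and shut (so a half turn about z gives the same grasp; the last joint's range is limited). The gripper opens to 85 mm and grips with 20 to 120 N. Pads are 22 mm wide; open, the fingers measure 114 mm over their backs; the gripper's body (76 mm by 85 mm) begins 54 mm behind the grasp point. The pads swing forward as they close: fully open they stand 13 mm farther back than shut.
Start: joints at [-1.312, 0.158, 1.597, -0, 1.386, -0.21], TCP at [0.26, -0.513, 0.253] pointing down, gripper open.
Joint ranges: [-2.91, 2.91], [-0.94, 2.29], [0.18, 2.7], [-1.29, 4.43], [0.17, 2.64], [-3, 3]. Speed limits (rad/s): [2.57, 2.57, 3.14, 3.14, 3.14, 3.14].

INTERFACE

Orientations are given as a unit quaternion [x, y, z, w].
In Python, from bench import monitor, optics, order, trace, landmark_of gives the robot as it stands. The module is installed in compiled form; this text tells all that it offers.
- The arm moves only by the tool carry_out, never from a script. Its argument "commands" is a list of rows, each an object with "travel": the shift along the tool's x, y, z in cm, a list of three; "rotation": the turn, a rotation vector about the tool's x, y, z in degrees, a list of three. A call has 1 to 20 rows; each row is the pose to reach, as a shift and turn from the pose measured when the call began, along the tool's axes at that moment; what a row does not reach only later rows make up. A row lasts 1/8 s, in which the tool goes at most 62.5 mm and 10.7 degrees, less where a joint would pass 70% of its speed; a pose out of reach is approached as far as the arm can. A call with a gripper value outside its range is refused whole. "grip" is the closure, from -1 (fully open) to 1 (shut), so that 0 is half open, set as the call begins (left out, the last holds). The fingers move at their own pace and stop on an object; the grip force is fixed at half the most. Time passes only in rows, so rows that repeat a pose let the fingers close. It gives the time, the measured TCP pose, the force and the opening at its end, in the units of the state.
- monitor.sense(): the state, without advancing time (a new reading comes with each control period).
- optics.capture(name): name is "scene" or "top"; returns the picture (420x560x3 uint8, red, green, blue); there is no depth.
- optics.camera_params(name): a dict with "intrinsics" (3x3 intrinsics, pixels), "k1" (the pictures are not rectified: a ray, as slopes to the right and down, at radius r is drawn at 1 + k1 r^2 times it, then the intrinsics apply), "rvec" (rotation vector, rad) and "tvec" (3), from world to camera coordinates, as OpenCV has them. Camera axes: x right, y down, z forward; pixel columns grow to the right and rows downward; lengths in m; the calibration is good to about 2 mm. A picture is of the moment at which its call begins. camera_params takes no time and is no camera call.
- order.close_job(): hands the job in, once; it reports no verdict.
Trained networks look in the newest picture that a camera, given by its name, has taken for a name from the list of things; names that differ only in an ending like _2 or _b are one class to them, and where a whole thing is asked for, a point or a joint stands for the part that bears it (a point fixed in the world has none). Each returns a list of dicts, best first, with "confidence" (0 to 1); they miss things now and then, are a little off and sometimes report something else, mostly with a low value. They report only what shows in the picture. A call takes as long as a camera call. They do not tell look-alikes from the thing itself.
- trace(thing, camera): "pixels" (420x560 bool, what is visible of it) and "centre" ([column, row] in pixels, amid what is visible of it).
- landmark_of(thing, camera): "centre" ([column, row] in pixels: a listed point, or the origin of a listed thing).
The state is a dict: "t": time; "joint_pos": joint angles; "dq": joint speeds; "effort": joint torques, N m; "tcp_pos": TCP position; "tool_rot": TCP orientation; "force": force on the tool from outside, world axes, zero at the start; "wrist_torque": the same for the moment, N m; "grip_width": finger opening in m.
Only numpy, scipy, OpenCV 4.12 (cv2) and the standard library are available. Lean on these libraries where they do the work, as an engineer would, in place of code of your own. Each camera call takes 0.05 s, during which the arm holds its last target.

## Working session

There is one attempt and no reset: what is moved stays moved. The work goes in short steps, Python scripts to look and compute and a tool call to move; the robot and the scene stay as the last step left them, time stands still between calls to the robot, and variables do not carry over. Pictures are saved under pics/ and viewed, and the job is handed in when it is done.

Besides the shell and the picture viewer there is one more tool, called after "Call:" in YAML: its name, and indented under it one key for each argument. carry_out: Moves the arm, as the interface text tells. Its arguments: {"type":"object","properties":{"commands":{"type":"array","items":{"type":"object","properties":{"travel":{"type":"array","items":{"type":"number"}},"rotation":{"type":"array","items":{"type":"number"}}}}},"grip":{"type":"number"}},"required":["commands"]}

```bash
mkdir -p pics; ls; python3 - <<'E'
from bench import monitor, optics
import cv2
s=monitor.sense(); print(s)
for n in("scene","top"):
    im=optics.capture(n); cv2.imwrite(f"pics/{n}0.png",im[:,:,::-1]); print(n,optics.camera_params(n))
E
```

```text
pics
{'t': 0.0, 'joint_pos': array([-1.31209060e+00,  1.59092361e-01,  1.59822170e+00, -8.48136615e-06,
        1.38618063e+00, -2.10106129e-01]), 'dq': array([-0.00111625,  0.0008526 ,  0.00011047,  0.00025133, -0.0014702 ,
        0.00161348]), 'effort': array([ 2.46620279e-03, -3.95990574e+01, -3.31432164e+01,  1.11717325e-04,
        8.24805378e-03,  2.13689708e-05]), 'tcp_pos': array([ 0.25963198, -0.51242822,  0.25229779]), 'tool_rot': array([ 9.72651874e-01,  2.32265856e-01, -2.72739571e-05, -9.50637513e-04]), 'force': array([-0.14821406, -1.07954827,  0.13446793]), 'wrist_torque': array([ 0.03760585, -0.00844041,  0.00836645]), 'grip_width': 0.08517615010564178}
scene {'intrinsics': array([[451.21620827,   0.        , 275.62421498],
       [  0.        , 451.21620827, 204.48987377],
       [  0.        ,   0.        ,   1.        ]]), 'k1': 0.01909358085454446, 'rvec': array([ 1.7655882 ,  1.53487156, -0.77761451]), 'tvec': array([-0.05318488, -0.24438943,  1.63140178])}
top {'intrinsics': array([[393.77073173,   0.        , 285.11893983],
       [  0.        , 393.77073173, 214.63548976],
       [  0.        ,   0.        ,   1.        ]]), 'k1': 0.02390021816394119, 'rvec': array([ 2.21723517, -2.16412185,  0.0708082 ]), 'tvec': array([-0.02856139,  0.55037962,  1.02389537])}
```

View pics/scene0.png

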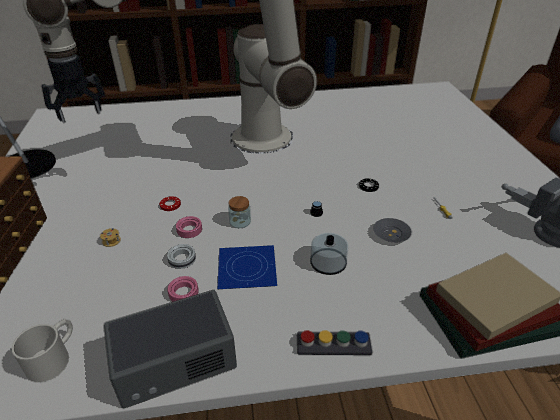

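View pics/top0.png

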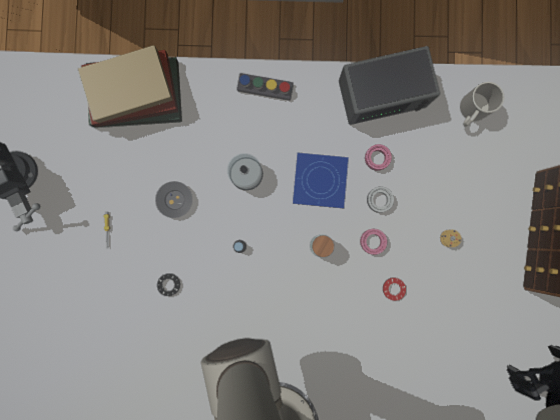

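The scene picture shows the aluminium ring at (181,256), between pink look-alikes at (189,227) and (183,289). The movement is at (110,237), the red dial at (170,203), the black spare at (369,185), the cover at (329,253) and the mat at (247,267). In the top picture the same things are at: ring (380,200), pinks (378,157) and (374,242), movement (450,239), red dial (394,289), black spare (168,285), cover (246,172), mat (321,181). The jar is at (323,245).

```bash
cat > h.py <<'E'
import numpy as np, cv2
from scipy.spatial.transform import Rotation as R
from scipy.optimize import least_squares
from bench import monitor, optics, trace, landmark_of
P={n:optics.camera_params(n) for n in("scene","top")}
def proj(n,X):
    p=P[n]; return cv2.projectPoints(np.float64(X).reshape(-1,1,3),p["rvec"],p["tvec"],p["intrinsics"],np.array([p["k1"],0,0,0.]))[0].reshape(-1,2)
def ray(n,px):
    p=P[n]; u=cv2.undistortPoints(np.float64(px).reshape(1,1,2),p["intrinsics"],np.array([p["k1"],0,0,0.])).ravel()
    Rm=cv2.Rodrigues(p["rvec"])[0]; return -Rm.T@p["tvec"], Rm.T@np.array([u[0],u[1],1])
def atz(n,px,z):
    c,d=ray(n,px); return c+d*(z-c[2])/d[2]
def tri(a,b):
    f=lambda X: np.r_[proj("scene",X)[0]-a,proj("top",X)[0]-b]
    r=least_squares(f,[.5,0,.02]); return r.x,np.sqrt((r.fun**2).mean())
def shot(n,name=None,crop=None,k=4):
    im=optics.capture(n)
    if name:
        o=im
        if crop: o=im[crop[1]:crop[3],crop[0]:crop[2]]; o=cv2.resize(o,None,fx=k,fy=k,interpolation=cv2.INTER_CUBIC)
        cv2.imwrite(f"pics/{name}.png",o[:,:,::-1])
    return im
def tool():
    s=monitor.sense(); return s,np.array(s["tcp_pos"]),R.from_quat(s["tool_rot"])
def plan(target,yaw=None):
    """shift in tool cm and rotvec deg to bring TCP to target, tool down, jaw (y) axis at yaw world"""
    s,p,r=tool()
    out=r.inv().apply(np.array(target)-p)*100
    rv=None
    y=r.apply([0,1,0]); cur=np.arctan2(y[1],y[0])
    if yaw is None: yaw=cur
    yy=np.array([np.cos(yaw),np.sin(yaw),0]); z=np.array([0,0,-1.]); x=np.cross(yy,z)
    rt=R.from_matrix(np.c_[x,yy,z]); rv=np.degrees((r.inv()*rt).as_rotvec())
    print("t",round(s["t"],2),"tcp",p.round(4),"jawyaw",np.degrees(cur).round(1),"travel",out.round(2),"rot",rv.round(1),"w",round(s["grip_width"],4),"F",np.round(s["force"],1))
E
python3 - <<'E'
from h import *
for n in("scene","top"): shot(n)
Z=dict(mat=0,ring_center=.011,movement_center=.012,dial_center=.0045,cover_knob=.07,spare_center=.0045,saucer=0,jar_center=.0345,loupe_center=.016)
for k,z in Z.items():
    print(k)
    for n in("scene","top"):
        for d in landmark_of(k,n)[:4]:
            print("  ",n,np.round(d["centre"],1),round(d["confidence"],2),atz(n,d["centre"],z).round(4))
im1=cv2.resize(optics.capture("scene")[180:310,80:290],None,fx=3.5,fy=3.5,interpolation=cv2.INTER_CUBIC)
cv2.imwrite("pics/crop1.png",im1[:,:,::-1])
im1=cv2.resize(optics.capture("top")[140:310,290:470],None,fx=3.5,fy=3.5,interpolation=cv2.INTER_CUBIC)
cv2.imwrite("pics/crop2.png",im1[:,:,::-1])
plan([.5,0,.2])
E
```

```text
mat
   scene [245.8 262.7] 0.93 [ 0.6356 -0.1062 -0.    ]
   scene [329.7 237.9] 0.5 [ 0.5755  0.12   -0.    ]
   top [322.  183.1] 0.9 [ 0.6397 -0.1128  0.    ]
ring_center
   scene [182.9 287.4] 0.93 [ 0.7061 -0.2564  0.011 ]
   scene [189.2 228.4] 0.72 [ 0.4948 -0.246   0.011 ]
   scene [181.6 256.7] 0.67 [ 0.6025 -0.2627  0.011 ]
   top [376.5 155. ] 0.87 [ 0.7175 -0.2564  0.011 ]
   top [370.7 237.9] 0.8 [ 0.4951 -0.2433  0.011 ]
   top [379.9 200.3] 0.79 [ 0.5957 -0.2667  0.011 ]
movement_center
   scene [110.5 240. ] 0.73 [ 0.513  -0.4473  0.012 ]
   top [450.  239.2] 0.55 [ 0.4969 -0.4518  0.012 ]
dial_center
   scene [169.  201.9] 0.57 [ 0.3568 -0.3076  0.0045]
   top [397.9 290.7] 0.6 [ 0.3579 -0.3177  0.0045]
   top [449.9 241.5] 0.46 [ 0.4909 -0.4546  0.0045]
cover_knob
   scene [330.7 238.5] 0.62 [0.6551 0.0996 0.07  ]
   scene [241.2 214.9] 0.24 [ 0.5324 -0.106   0.07  ]
   top [240.9 173.1] 0.65 [0.6499 0.099  0.07  ]
spare_center
   scene [370.1 183.1] 0.52 [0.3513 0.2979 0.0045]
   top [168.7 283. ] 0.54 [0.3636 0.2874 0.0045]
saucer
   scene [393.7 231.3] 0.79 [0.5744 0.2945 0.    ]
   top [174.9 200.5] 0.73 [0.5828 0.2817 0.    ]
jar_center
   scene [240.9 214.4] 0.88 [ 0.485  -0.1054  0.0345]
   scene [169.  203.9] 0.65 [ 0.408  -0.3003  0.0345]
   scene [248.3 262.6] 0.37 [ 0.6716 -0.1013  0.0345]
   top [318.8 248.2] 0.78 [ 0.465  -0.1044  0.0345]
loupe_center
   scene [315.4 206.8] 0.6 [0.4581 0.1053 0.016 ]
   top [241.3 246.3] 0.57 [0.4647 0.0981 0.016 ]
t 1.2 tcp [ 0.2598 -0.513   0.2533] jawyaw -63.1 travel [ 44.61 -34.91   5.33] rot [-0.  0.  0.] w 0.0852 F [ 0.1 -0.1 -0.2]
```

View pics/crop1.png

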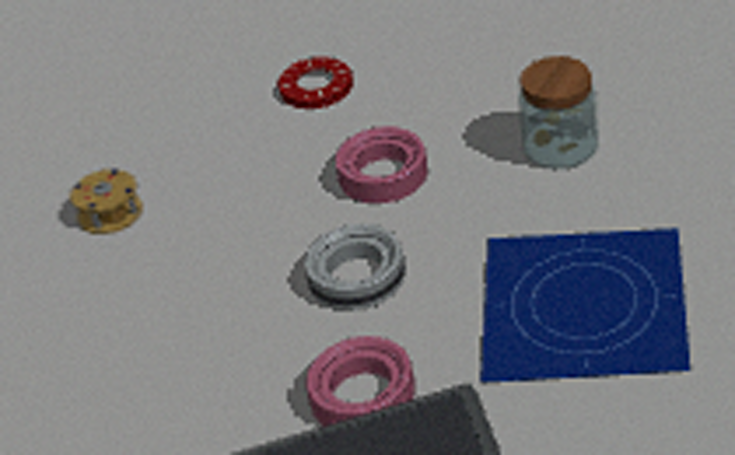

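View pics/crop2.png

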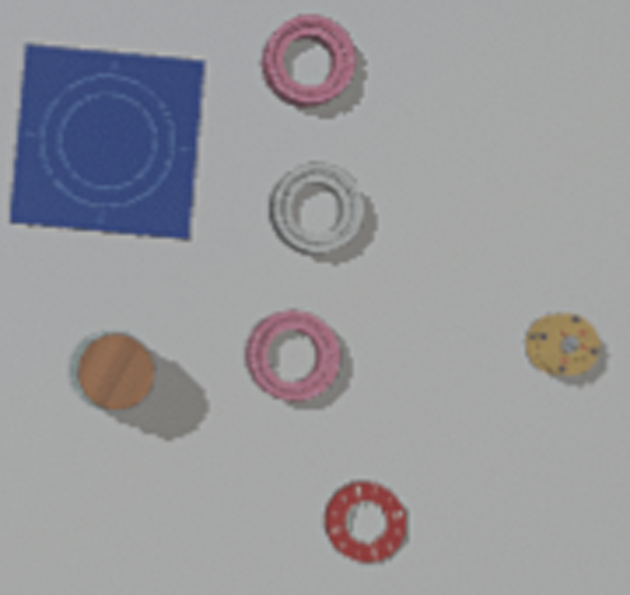

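```bash
cat >> h.py <<'E'
def sil(n,xy,cyl):
    m=np.zeros((420*4,560*4),np.uint8); a=np.linspace(0,2*np.pi,48,endpoint=False)
    for rad,z0,z1 in cyl:
        X=np.array([[xy[0]+rad*np.cos(t),xy[1]+rad*np.sin(t),z] for z in(z0,z1) for t in a])
        h=cv2.convexHull(((proj(n,X)+.5)*4-.5).round().astype(np.int32)); cv2.fillConvexPoly(m,h,1)
    return cv2.resize(m.astype(np.float32),(560,420),interpolation=cv2.INTER_AREA)
def fit(n,mask,xy0,cyl):
    mm=mask.astype(np.uint8); c,_=cv2.findContours(mm,cv2.RETR_EXTERNAL,cv2.CHAIN_APPROX_NONE)
    mm[:]=0; cv2.drawContours(mm,[max(c,key=cv2.contourArea)],-1,1,-1); mm=mm.astype(np.float32)
    best=None; xy=np.array(xy0[:2],float)
    for st in(.006,.002,.0007):
        cand=[]
        for i in range(-4,5):
            for j in range(-4,5):
                q=xy+st*np.array([i,j]); s=sil(n,q,cyl); cand.append((np.minimum(s,mm).sum()/np.maximum(s,mm).sum(),q))
        best=max(cand,key=lambda t:t[0]); xy=best[1]
    return xy,best[0]
def seg(thing,n,near,z):
    L=trace(thing,n); p=proj(n,[near[0],near[1],z])[0]
    L=[d for d in L if np.hypot(*(np.array(d["centre"])-p))<14]
    return L[0] if L else None
CYL=dict(ring_center=[(.034,0,.022)],movement_center=[(.0235,0,.024)],dial_center=[(.03,0,.009)],cover_knob=[(.0445,0,.06),(.009,.06,.08)],jar_center=[(.03,0,.069)],spare_center=[(.03,0,.009)],loupe_center=[(.018,0,.032)])
def locate(thing,near,dz=0,cams=("scene","top")):
    cyl=[(r,a+dz,b+dz) for r,a,b in CYL[thing]]; o=[]
    for n in cams:
        optics.capture(n)
        d=seg(thing,n,near,dz+.01)
        if d is None: print(thing,n,"none"); continue
        xy,q=fit(n,d["pixels"],near,cyl); print(thing,n,xy.round(4),"iou",round(float(q),3),"conf",round(d["confidence"],2)); o.append(xy)
    return o
E
python3 - <<'E'
from h import *
locate("ring_center",[.598,-.265]);locate("movement_center",[.505,-.45]);locate("dial_center",[.357,-.312]);locate("cover_knob",[.652,.099])
# mat by colour
a=.07
for n in("scene","top"):
    im=optics.capture(n); hsv=cv2.cvtColor(im,cv2.COLOR_RGB2HSV)
    m=((hsv[...,0]>105)&(hsv[...,0]<130)&(hsv[...,1]>120)).astype(np.uint8)
    k,l,st,ce=cv2.connectedComponentsWithStats(m); p=proj(n,[.637,-.11,0])[0]; i=l[int(p[1]),int(p[0])]; m=(l==i).astype(np.uint8)
    c=max(cv2.findContours(m,cv2.RETR_EXTERNAL,cv2.CHAIN_APPROX_NONE)[0],key=cv2.contourArea)
    W=np.array([atz(n,q[0],.003)[:2] for q in c])
    def sq(v,pts):
        ca,sa=np.cos(v[2]),np.sin(v[2]); d=pts-v[:2]; u=d@[ca,sa]; w=d@[-sa,ca]; return np.maximum(abs(u),abs(w))-.0690
    r=least_squares(sq,[.637,-.11,0.02],args=(W,),loss="soft_l1",f_scale=.002); print("mat",n,r.x[:2].round(4),np.degrees(r.x[2]).round(2),np.abs(r.fun).mean())
print(monitor.sense()["t"])
E
```

```text
ring_center scene [ 0.5987 -0.265 ] iou 0.872 conf 0.82
ring_center top [ 0.6    -0.2657] iou 0.948 conf 0.56
movement_center scene [ 0.5003 -0.45  ] iou 0.936 conf 0.7
movement_center top [ 0.5003 -0.4507] iou 0.933 conf 0.5
dial_center scene [ 0.3643 -0.3047] iou 0.928 conf 0.48
dial_center top [ 0.365  -0.3067] iou 0.955 conf 0.79
cover_knob scene [0.6613 0.095 ] iou 0.94 conf 0.7
cover_knob top [0.6607 0.0923] iou 0.948 conf 0.94
mat scene [ 0.6494 -0.1052] -3.99 0.001013975320519993
mat top [ 0.6473 -0.1073] -4.02 0.0027455849264559724
2.1
```

```bash
python3 - <<'E'
from h import *
print("choice: ring top px",proj("top",[.599,-.265,.02]))
plan([.5995,-.2655,.12],-np.pi/2)
plan([.5995,-.2655,.028],-np.pi/2)
E
```

```text
choice: ring top px [[380.09330781 198.70211402]]
t 2.1 tcp [ 0.2598 -0.513   0.2533] jawyaw -63.1 travel [41.49 -6.73 13.33] rot [-0.   0.  26.9] w 0.0852 F [ 0.7 -0.  -0.5]
t 2.1 tcp [ 0.2598 -0.513   0.2533] jawyaw -63.1 travel [41.49 -6.73 22.53] rot [-0.   0.  26.9] w 0.0852 F [ 0.7 -0.  -0.5]
```

Call:
carry_out:
  commands:
    - {"travel": [21, -3.4, 3], "rotation": [0, 0, 13]}
    - {"travel": [41.5, -6.7, 8], "rotation": [0, 0, 26.9]}
    - {"travel": [41.5, -6.7, 10], "rotation": [0, 0, 26.9]}
    - {"travel": [41.5, -6.7, 10], "rotation": [0, 0, 26.9]}
    - {"travel": [41.5, -6.7, 10], "rotation": [0, 0, 26.9]}
    - {"travel": [41.5, -6.7, 10], "rotation": [0, 0, 26.9]}
    - {"travel": [41.5, -6.7, 10], "rotation": [0, 0, 26.9]}
    - {"travel": [41.5, -6.7, 10], "rotation": [0, 0, 26.9]}
    - {"travel": [41.5, -6.7, 13.3], "rotation": [0, 0, 26.9]}
    - {"travel": [41.5, -6.7, 13.3], "rotation": [0, 0, 26.9]}
  grip: -1

```text
t: 3.35
tcp_pos: [0.5975, -0.265, 0.1175]
tool_rot: [1.0, -0.001, -0.003, -0.002]
force: [-1.0, 0.7, -0.0]
grip_width: 0.0851
```

```bash
python3 - <<'E'
from h import *
plan([.5995,-.2655,.028],-np.pi/2)
shot("scene","s1",(100,150,300,310)); shot("top","t1",(290,120,470,260))
E
```

```text
t 3.35 tcp [ 0.5975 -0.265   0.1175] jawyaw -90.1 travel [0.24 0.07 8.95] rot [-0.2  0.3 -0.1] w 0.0851 F [-1.   0.7 -0. ]
```

View pics/s1.png

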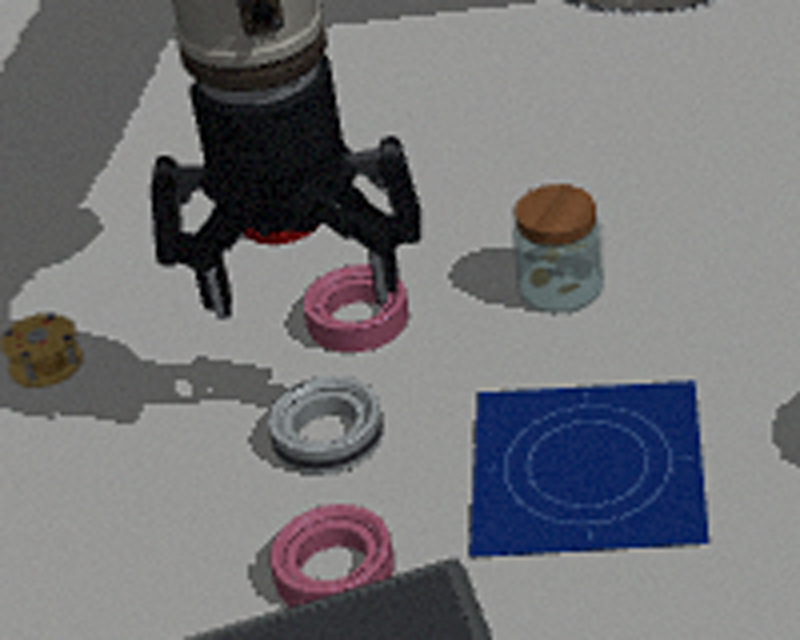

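View pics/t1.png

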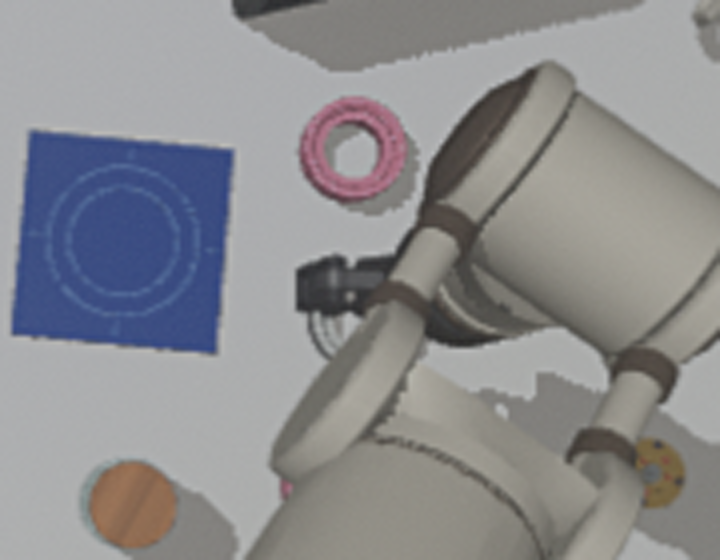

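The open gripper is above the aluminium ring, with its fingertips at about (155,229) and (197,226). The pink rings are clear of it on both sides.

```bash
python3 - <<'E'
from h import *
for z in (.092,.096,.1,.104,.108,.112): print(z,proj("scene",[[.5975,-.218,z],[.5975,-.312,z]]).round(1).tolist())
E
```

```text
0.092 [[195.9, 228.7], [155.9, 232.5]]
0.096 [[195.7, 227.5], [155.6, 231.2]]
0.1 [[195.5, 226.2], [155.3, 230.0]]
0.104 [[195.3, 224.9], [155.0, 228.7]]
0.108 [[195.1, 223.6], [154.7, 227.4]]
0.112 [[194.9, 222.3], [154.4, 226.0]]
```

Call:
carry_out:
  commands:
    - {"travel": [0.2, 0.05, 5], "rotation": [-0.2, 0.3, 0]}
    - {"travel": [0.2, 0.05, 9], "rotation": [-0.2, 0.3, 0]}
    - {"travel": [0.2, 0.05, 9.5], "rotation": [-0.2, 0.3, 0]}
    - {"travel": [0.2, 0.05, 9.8], "rotation": [-0.2, 0.3, 0]}
    - {"travel": [0.2, 0.05, 9.8], "rotation": [-0.2, 0.3, 0]}
  grip: -1

```text
t: 4.08
tcp_pos: [0.6028, -0.2681, 0.0256]
tool_rot: [1.0, -0.001, 0.004, 0.003]
force: [-0.8, 0.5, -0.1]
grip_width: 0.0856
```

```bash
python3 - <<'E'
from h import *
plan([.5995,-.2655,.019],-np.pi/2)
shot("scene","s2",(100,150,300,310))
E
```

```text
t 4.08 tcp [ 0.6028 -0.2681  0.0256] jawyaw -90.1 travel [-0.34 -0.26  0.65] rot [ 0.3 -0.5 -0.1] w 0.0856 F [-0.8  0.5 -0.1]
```

View pics/s2.png

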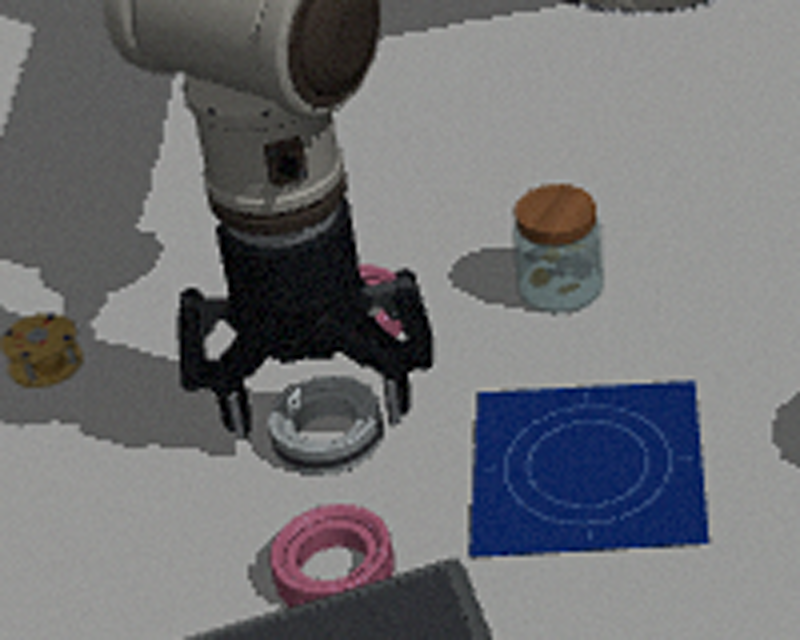

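The fingers straddle the ring, though the left gap is a bit wider than the right. I'll let it settle and correct.

Call:
carry_out:
  commands:
    - {"travel": [-0.3, -0.25, 0.5], "rotation": [0.2, -0.4, 0]}
    - {"travel": [-0.3, -0.25, 0.65], "rotation": [0.2, -0.4, 0]}
    - {"travel": [-0.3, -0.25, 0.65], "rotation": [0.2, -0.4, 0]}
    - {"travel": [-0.3, -0.25, 0.65], "rotation": [0.2, -0.4, 0]}
    - {"travel": [-0.3, -0.25, 0.65], "rotation": [0.2, -0.4, 0]}
    - {"travel": [-0.3, -0.25, 0.65], "rotation": [0.2, -0.4, 0]}

```text
t: 4.88
tcp_pos: [0.5998, -0.2655, 0.0189]
tool_rot: [1.0, -0.001, 0.001, 0.001]
force: [-0.4, 0.5, 0.1]
grip_width: 0.0854
```

```bash
python3 - <<'E'
from h import *
plan([.5995,-.2655,.019],-np.pi/2)
E
```

```text
t 4.88 tcp [ 0.5998 -0.2655  0.0189] jawyaw -90.1 travel [-0.03 -0.   -0.01] rot [ 0.1 -0.1 -0.1] w 0.0854 F [-0.4  0.5  0.1]
```

Call:
carry_out:
  commands:
    - {"travel": [0, 0, 0]}
    - {"travel": [0, 0, 0]}
    - {"travel": [0, 0, 0]}
    - {"travel": [0, 0, 0]}
    - {"travel": [0, 0, 0]}
    - {"travel": [0, 0, 0]}
    - {"travel": [0, 0, 0]}
    - {"travel": [0, 0, 0]}
  grip: 1

```text
schema error: expected keys travel, rotation
```

Call:
carry_out:
  commands:
    - {"travel": [0, 0, -1]}
    - {"travel": [0, 0, -3]}
    - {"travel": [0, 0, -5]}
    - {"travel": [0, 0, -6]}
    - {"travel": [0, 0, -6]}
    - {"travel": [0, 0, -6]}

```text
schema error: expected keys travel, rotation
```

```bash
python3 - <<'E'
from h import *
s,p,r=tool()
plan([.648,-.1062,.082],-np.pi/2); plan([.648,-.1062,.0235],-np.pi/2)
shot("scene","s3",(100,150,300,310)); shot("top","t3",(290,120,470,260))
E
```

```text
t 4.88 tcp [ 0.5998 -0.2655  0.0189] jawyaw -90.1 travel [  4.8  -15.92  -6.34] rot [ 0.1 -0.1 -0.1] w 0.0854 F [-0.4  0.5  0.1]
t 4.88 tcp [ 0.5998 -0.2655  0.0189] jawyaw -90.1 travel [  4.79 -15.94  -0.49] rot [ 0.1 -0.1 -0.1] w 0.0854 F [-0.4  0.5  0.1]
```

View pics/s3.png

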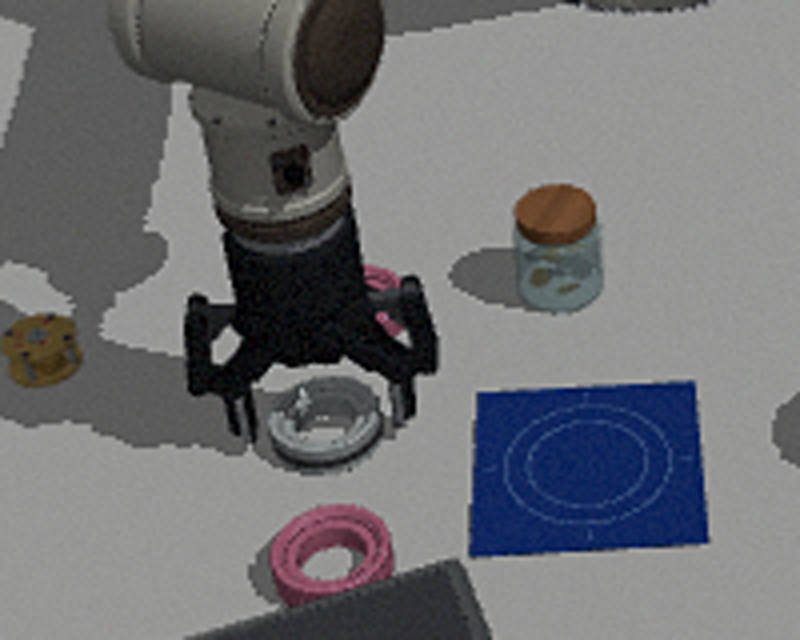

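The fingers are centred round the ring now. Both keys are required in every row, so I'll close again.

Call:
carry_out:
  commands:
    - {"travel": [0, 0, 0], "rotation": [0, 0, 0]}
    - {"travel": [0, 0, 0], "rotation": [0, 0, 0]}
    - {"travel": [0, 0, 0], "rotation": [0, 0, 0]}
    - {"travel": [0, 0, 0], "rotation": [0, 0, 0]}
    - {"travel": [0, 0, 0], "rotation": [0, 0, 0]}
    - {"travel": [0, 0, 0], "rotation": [0, 0, 0]}
  grip: 1

```text
t: 5.72
tcp_pos: [0.6003, -0.2659, 0.0195]
tool_rot: [1.0, -0.001, 0.001, 0.002]
force: [1.1, -1.9, 5.0]
grip_width: 0.0669
```

Call:
carry_out:
  commands:
    - {"travel": [0, 0, -1], "rotation": [0, 0, 0]}
    - {"travel": [0, 0, -3], "rotation": [0, 0, 0]}
    - {"travel": [0, 0, -5], "rotation": [0, 0, 0]}
    - {"travel": [0, 0, -6], "rotation": [0, 0, 0]}
    - {"travel": [0, 0, -6], "rotation": [0, 0, 0]}
    - {"travel": [0, 0, -6], "rotation": [0, 0, 0]}

```text
t: 6.48
tcp_pos: [0.5996, -0.2654, 0.0788]
tool_rot: [1.0, -0.001, 0.001, 0.001]
force: [0.8, 0.2, -1.8]
grip_width: 0.0669
```

```bash
python3 - <<'E'
from h import *
plan([.648,-.1062,.0815],-np.pi/2); plan([.648,-.1062,.0235],-np.pi/2)
shot("scene","s4",(100,150,300,310))
E
```

```text
t 6.47 tcp [ 0.5996 -0.2654  0.0788] jawyaw -90.1 travel [  4.81 -15.93  -0.3 ] rot [ 0.1 -0.1 -0.1] w 0.0669 F [ 0.8  0.2 -1.8]
t 6.47 tcp [ 0.5996 -0.2654  0.0788] jawyaw -90.1 travel [  4.8  -15.94   5.5 ] rot [ 0.1 -0.1 -0.1] w 0.0669 F [ 0.8  0.2 -1.8]
```

View pics/s4.png

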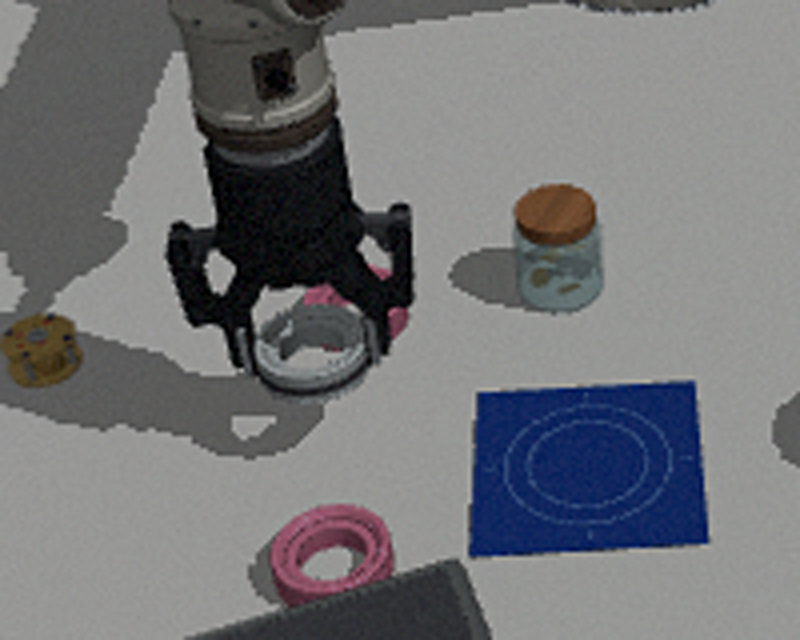

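The ring is held level. Moving over the mat.

Call:
carry_out:
  commands:
    - {"travel": [1.2, -4, -0.5], "rotation": [0, 0, 0]}
    - {"travel": [2.4, -8, -0.5], "rotation": [0, 0, 0]}
    - {"travel": [3.6, -12, 0], "rotation": [0, 0, 0]}
    - {"travel": [4.8, -15.9, 0], "rotation": [0, 0, 0]}
    - {"travel": [4.8, -15.9, 2], "rotation": [0, 0, 0]}
    - {"travel": [4.8, -15.9, 3.5], "rotation": [0, 0, 0]}
    - {"travel": [4.8, -15.9, 4], "rotation": [0, 0, 0]}
    - {"travel": [4.8, -15.9, 4], "rotation": [0, 0, 0]}
    - {"travel": [4.8, -15.9, 4], "rotation": [0, 0, 0]}
    - {"travel": [4.8, -15.9, 4], "rotation": [0, 0, 0]}

```text
t: 7.78
tcp_pos: [0.6483, -0.1069, 0.039]
tool_rot: [1.0, -0.001, 0.001, 0.001]
force: [0.3, 0.1, -0.5]
grip_width: 0.0667
```

```bash
python3 - <<'E'
from h import *
plan([.648,-.1062,.0222],-np.pi/2)
shot("scene","s5",(180,200,320,310),5);shot("top","t5",(270,120,410,240),5)
E
```

```text
t 7.78 tcp [ 0.6483 -0.1069  0.039 ] jawyaw -90.1 travel [-0.04 -0.07  1.68] rot [ 0.1 -0.1 -0.1] w 0.0667 F [ 0.3  0.1 -0.5]
```

View pics/s5.png

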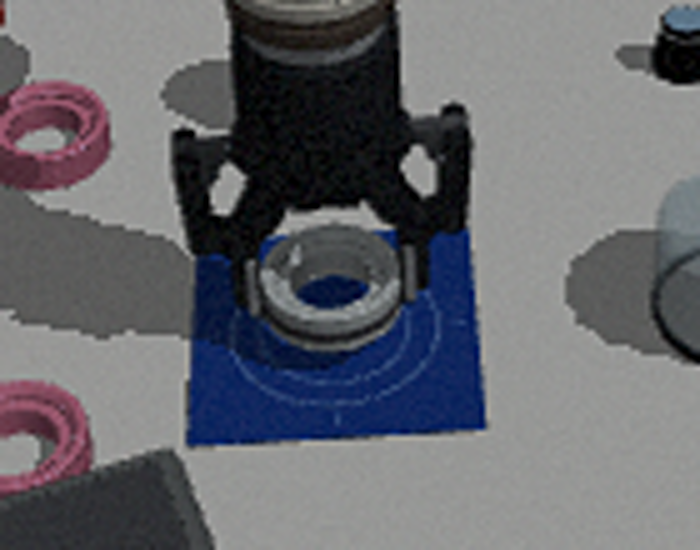

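View pics/t5.png

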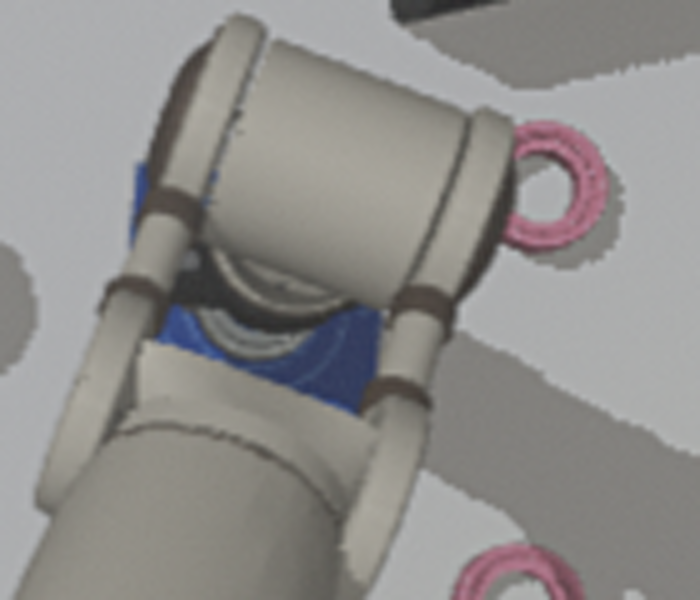

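The ring hangs level over the mat's circles. I'll lower slowly until it touches.

Call:
carry_out:
  commands:
    - {"travel": [0, -0.05, 0.5], "rotation": [0, 0, 0]}
    - {"travel": [0, -0.05, 1], "rotation": [0, 0, 0]}
    - {"travel": [0, -0.05, 1.4], "rotation": [0, 0, 0]}
    - {"travel": [0, -0.05, 1.5], "rotation": [0, 0, 0]}
    - {"travel": [0, -0.05, 1.6], "rotation": [0, 0, 0]}
    - {"travel": [0, -0.05, 1.6], "rotation": [0, 0, 0]}
    - {"travel": [0, -0.05, 1.6], "rotation": [0, 0, 0]}

```text
t: 8.75
tcp_pos: [0.6483, -0.1063, 0.023]
tool_rot: [1.0, -0.001, 0.001, 0.001]
force: [0.5, 0.2, -1.9]
grip_width: 0.0665
```

```bash
python3 - <<'E'
from h import *
plan([.648,-.1062,.0222],-np.pi/2)
E
```

```text
t 8.75 tcp [ 0.6483 -0.1063  0.023 ] jawyaw -90.1 travel [-0.03 -0.01  0.08] rot [ 0.1 -0.1 -0.1] w 0.0665 F [ 0.5  0.2 -1.9]
```

Call:
carry_out:
  commands:
    - {"travel": [0, 0, 0.1], "rotation": [0, 0, 0]}
    - {"travel": [0, 0, 0.1], "rotation": [0, 0, 0]}
    - {"travel": [0, 0, 0.1], "rotation": [0, 0, 0]}

```text
t: 9.12
tcp_pos: [0.6485, -0.1063, 0.0225]
tool_rot: [1.0, -0.001, 0.001, 0.001]
force: [-2.4, 0.6, 3.7]
grip_width: 0.0666
```

Contact is felt, so I'm releasing, then rising.

Call:
carry_out:
  commands:
    - {"travel": [0, 0, 0], "rotation": [0, 0, 0]}
    - {"travel": [0, 0, 0], "rotation": [0, 0, 0]}
    - {"travel": [0, 0, 0], "rotation": [0, 0, 0]}
    - {"travel": [0, 0, -1], "rotation": [0, 0, 0]}
    - {"travel": [0, 0, -3], "rotation": [0, 0, 0]}
    - {"travel": [0, 0, -6], "rotation": [0, 0, 0]}
    - {"travel": [0, 0, -9], "rotation": [0, 0, 0]}
    - {"travel": [0, 0, -10], "rotation": [0, 0, 0]}
  grip: -1

```text
t: 10.12
tcp_pos: [0.6502, -0.1067, 0.1267]
tool_rot: [1.0, -0.001, 0.004, 0.002]
force: [1.0, -0.5, -0.3]
grip_width: 0.0856
```

```bash
python3 - <<'E'
from h import *
plan([.5003,-.4504,.13],-np.pi/2); plan([.5003,-.4504,.13],np.radians(-60))
print(monitor.sense()["joint_pos"].round(2))
E
```

```text
t 10.12 tcp [ 0.6502 -0.1067  0.1267] jawyaw -90.1 travel [-14.92  34.4   -0.29] rot [ 0.3 -0.5 -0.1] w 0.0856 F [ 1.  -0.5 -0.3]
t 10.12 tcp [ 0.6502 -0.1067  0.1267] jawyaw -90.1 travel [-14.92  34.4   -0.29] rot [  0.4  -0.4 -30.1] w 0.0856 F [ 1.  -0.5 -0.3]
[-0.34  0.48  1.46 -0.    1.2   1.23]
```

Call:
carry_out:
  commands:
    - {"travel": [-3.7, 8.5, -0.5], "rotation": [0, 0, 0]}
    - {"travel": [-7.5, 17, -0.5], "rotation": [0, 0, 0]}
    - {"travel": [-11, 26, -0.3], "rotation": [0, 0, 0]}
    - {"travel": [-14.9, 34.4, -0.3], "rotation": [0.2, -0.4, 0]}
    - {"travel": [-14.9, 34.4, -0.3], "rotation": [0.2, -0.4, 0]}
    - {"travel": [-14.9, 34.4, -0.3], "rotation": [0.2, -0.4, 0]}
    - {"travel": [-14.9, 34.4, -0.3], "rotation": [0.2, -0.4, 0]}
    - {"travel": [-14.9, 34.4, -0.3], "rotation": [0.2, -0.4, 0]}
    - {"travel": [-14.9, 34.4, -0.3], "rotation": [0.2, -0.4, 0]}

```text
t: 11.25
tcp_pos: [0.5012, -0.4488, 0.1298]
tool_rot: [1.0, 0.0, 0.001, 0.0]
force: [-0.6, -0.3, 0.5]
grip_width: 0.0852
```

```bash
python3 - <<'E'
from h import *
locate("ring_center",[.648,-.106],.003)
plan([.5003,-.4504,.033],-np.pi/2)
shot("scene","s6",(180,200,320,310),5);shot("top","t6",(270,120,410,240),5)
E
```

```text
ring_center scene [ 0.6453 -0.1047] iou 0.935 conf 0.72
ring_center top [ 0.6473 -0.108 ] iou 0.949 conf 0.83
t 11.45 tcp [ 0.5011 -0.4494  0.1301] jawyaw -90.0 travel [-0.09  0.09  9.71] rot [ 0.1 -0.1 -0. ] w 0.0854 F [ 0.9 -0.3 -0.2]
```

View pics/s6.png

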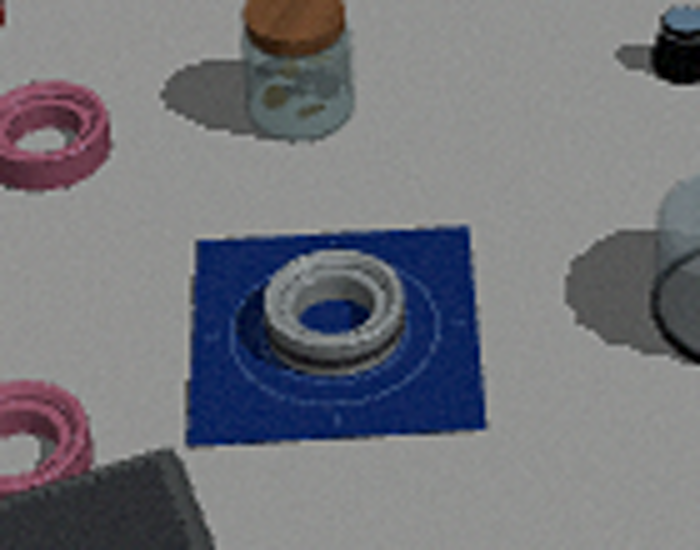

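View pics/t6.png

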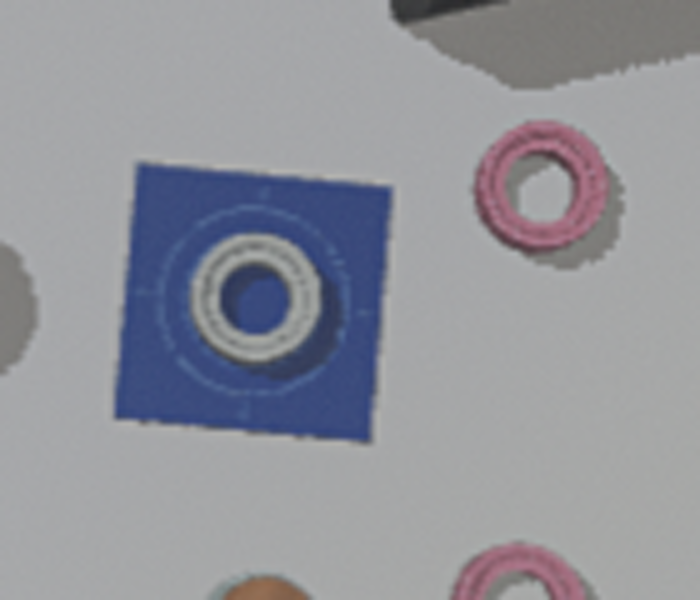

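The ring sits centred in the circles: its top-view centre is about (321,180), against a circle centre of about (321,180). Now I'll descend on the movement, gripping only its upper part.

Call:
carry_out:
  commands:
    - {"travel": [-0.1, 0.1, 4], "rotation": [0, 0, 0]}
    - {"travel": [-0.1, 0.1, 8], "rotation": [0, 0, 0]}
    - {"travel": [-0.1, 0.1, 9.5], "rotation": [0, 0, 0]}
    - {"travel": [-0.1, 0.1, 10.1], "rotation": [0, 0, 0]}
    - {"travel": [-0.1, 0.1, 10.1], "rotation": [0, 0, 0]}
    - {"travel": [-0.1, 0.1, 10.1], "rotation": [0, 0, 0]}
    - {"travel": [-0.1, 0.1, 10.1], "rotation": [0, 0, 0]}
    - {"travel": [-0.1, 0.1, 10.1], "rotation": [0, 0, 0]}

```text
t: 12.55
tcp_pos: [0.5002, -0.4512, 0.0298]
tool_rot: [1.0, -0.0, 0.001, 0.001]
force: [0.0, 0.4, -0.7]
grip_width: 0.0854
```

```bash
python3 - <<'E'
from h import *
plan([.5003,-.4504,.0285],-np.pi/2)
shot("scene","s7",(60,170,180,270),5)
E
```

```text
t 12.55 tcp [ 0.5002 -0.4512  0.0298] jawyaw -90.1 travel [ 0.01 -0.08  0.13] rot [ 0.1 -0.1 -0. ] w 0.0854 F [ 0.   0.4 -0.7]
```

View pics/s7.png

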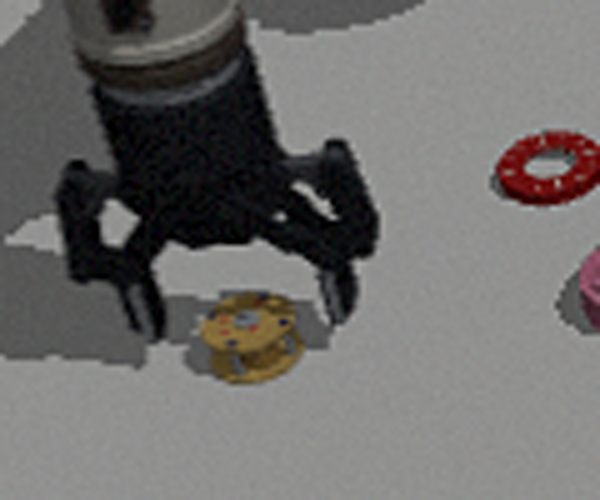

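The fingers straddle the movement.

Call:
carry_out:
  commands:
    - {"travel": [0, -0.05, 0.15], "rotation": [0, 0, 0]}
    - {"travel": [0, -0.05, 0.15], "rotation": [0, 0, 0]}
    - {"travel": [0, -0.05, 0.15], "rotation": [0, 0, 0]}
    - {"travel": [0, -0.05, 0.15], "rotation": [0, 0, 0]}
    - {"travel": [0, -0.05, 0.15], "rotation": [0, 0, 0]}
    - {"travel": [0, -0.05, 0.15], "rotation": [0, 0, 0]}
    - {"travel": [0, -0.05, 0.15], "rotation": [0, 0, 0]}
    - {"travel": [0, -0.05, 0.15], "rotation": [0, 0, 0]}
  grip: 1

```text
t: 13.6
tcp_pos: [0.5004, -0.4509, 0.0287]
tool_rot: [1.0, -0.0, 0.001, 0.001]
force: [-1.4, 0.9, 5.6]
grip_width: 0.0435
```

```bash
python3 - <<'E'
from h import *
plan([.5003,-.4504,.0285],-np.pi/2)
shot("scene","s8",(60,170,180,270),5)
E
```

```text
t 13.6 tcp [ 0.5004 -0.4509  0.0287] jawyaw -90.0 travel [-0.01 -0.05  0.02] rot [ 0.1 -0.1 -0. ] w 0.0435 F [-1.4  0.9  5.6]
```

View pics/s8.png

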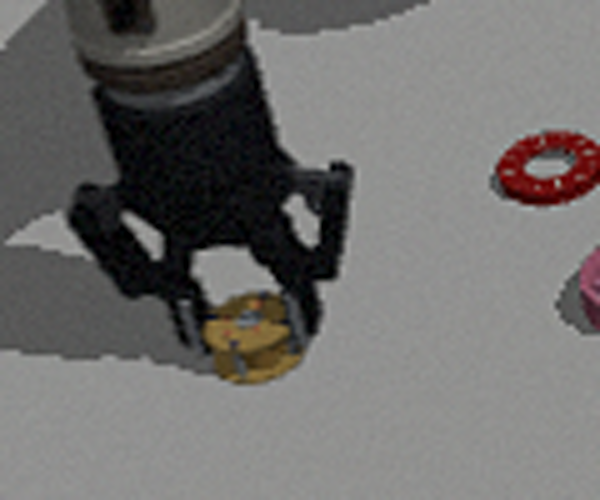

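```bash
python3 - <<'E'
from h import *
for z in(.005,.01,.015,.02): print(z,((proj("scene",[[.5004,-.4275,z],[.5004,-.4745,z],[.5114,-.4275,z],[.4894,-.4275,z]])-[60,170])*5).round(0).tolist())
locate("movement_center",[.5,-.45],0,("scene",))
E
```

```text
0.005 [[298.0, 341.0], [206.0, 349.0], [295.0, 354.0], [301.0, 327.0]]
0.01 [[296.0, 333.0], [204.0, 342.0], [293.0, 347.0], [299.0, 320.0]]
0.015 [[294.0, 326.0], [201.0, 335.0], [291.0, 340.0], [297.0, 313.0]]
0.02 [[292.0, 319.0], [199.0, 328.0], [289.0, 333.0], [295.0, 305.0]]
movement_center scene [ 0.5013 -0.4486] iou 0.793 conf 0.84
```

The pads are on the diameter with tips about 9 mm above the desk. Lifting.

Call:
carry_out:
  commands:
    - {"travel": [0, 0, -1], "rotation": [0, 0, 0]}
    - {"travel": [0, 0, -2.5], "rotation": [0, 0, 0]}
    - {"travel": [0, 0, -4.5], "rotation": [0, 0, 0]}
    - {"travel": [0, 0, -6.5], "rotation": [0, 0, 0]}
    - {"travel": [0, 0, -8], "rotation": [0, 0, 0]}
    - {"travel": [0, 0, -8], "rotation": [0, 0, 0]}
    - {"travel": [0, 0, -8], "rotation": [0, 0, 0]}

```text
t: 14.62
tcp_pos: [0.4998, -0.4503, 0.1079]
tool_rot: [1.0, -0.0, 0.001, 0.001]
force: [-0.1, -0.8, -2.5]
grip_width: 0.0437
```

```bash
python3 - <<'E'
from h import *
plan([.648,-.1063,.11],-np.pi/2)
shot("scene","s9",(60,130,180,230),5)
E
```

```text
t 14.62 tcp [ 0.4998 -0.4503  0.1079] jawyaw -90.1 travel [ 14.79 -34.41  -0.23] rot [ 0.1 -0.1 -0.1] w 0.0437 F [-0.1 -0.8 -2.5]
```

View pics/s9.png

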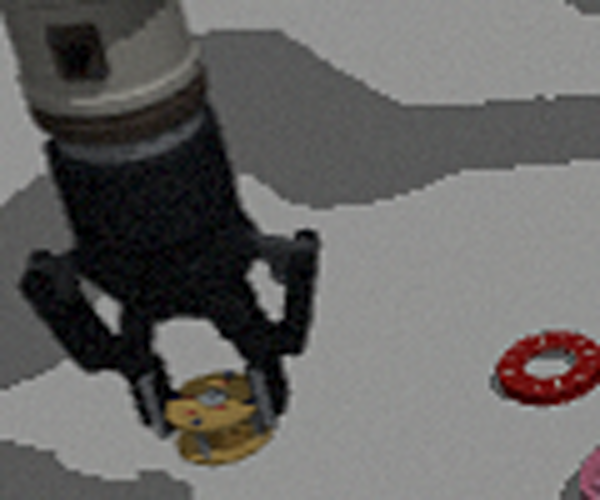

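```bash
python3 - <<'E'
from h import *
im=shot("scene","s9b",(75,175,135,230),12)
shot("top","t9b",(420,180,500,260),8)
s,p,r=tool(); 
E
```

```text
(no output)
```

View pics/s9b.png

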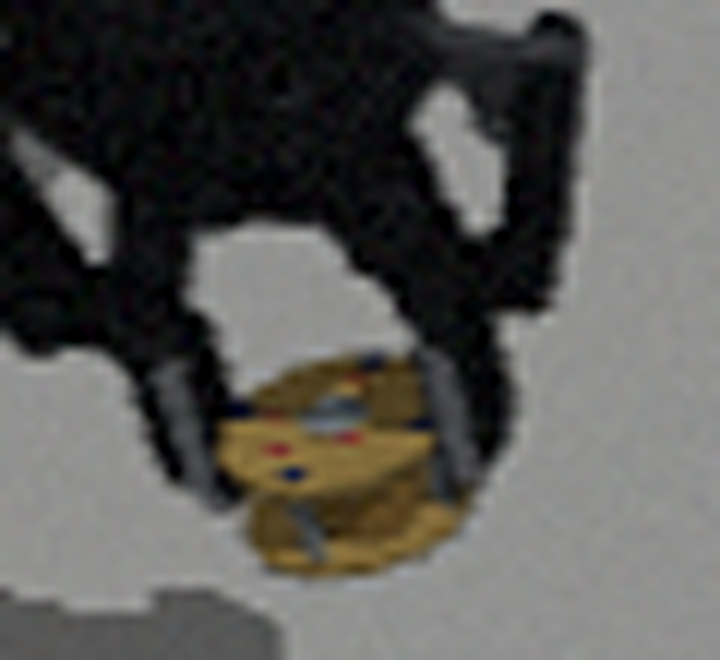

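View pics/t9b.png

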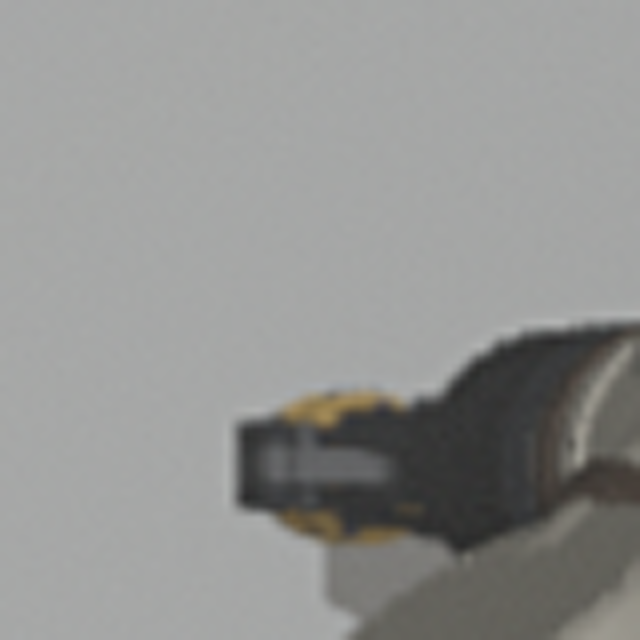

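The movement hangs close to upright, since its axis matches the expected vertical direction in the picture. Carrying it over the ring.

Call:
carry_out:
  commands:
    - {"travel": [1.6, -3.8, 0], "rotation": [0, 0, 0]}
    - {"travel": [3.3, -7.6, 0], "rotation": [0, 0, 0]}
    - {"travel": [4.9, -11.5, 0], "rotation": [0, 0, 0]}
    - {"travel": [6.6, -15.3, 0], "rotation": [0, 0, 0]}
    - {"travel": [8.2, -19.1, 0], "rotation": [0, 0, 0]}
    - {"travel": [9.9, -22.9, 0], "rotation": [0, 0, 0]}
    - {"travel": [11.5, -26.8, 0], "rotation": [0, 0, 0]}
    - {"travel": [13.2, -30.6, 0], "rotation": [0, 0, 0]}
    - {"travel": [14.8, -34.4, 0.5], "rotation": [0, 0, 0]}
    - {"travel": [14.8, -34.4, 1.5], "rotation": [0, 0, 0]}
    - {"travel": [14.8, -34.4, 2.5], "rotation": [0, 0, 0]}
    - {"travel": [14.8, -34.4, 3], "rotation": [0, 0, 0]}
    - {"travel": [14.8, -34.4, 3], "rotation": [0, 0, 0]}
    - {"travel": [14.8, -34.4, 3], "rotation": [0, 0, 0]}
    - {"travel": [14.8, -34.4, 3], "rotation": [0, 0, 0]}

```text
t: 16.65
tcp_pos: [0.6483, -0.1066, 0.0779]
tool_rot: [1.0, -0.001, 0.001, 0.0]
force: [0.0, -0.3, -2.3]
grip_width: 0.0433
```

```bash
python3 - <<'E'
from h import *
plan([.648,-.1063,.0477],-np.pi/2)
shot("scene","s10",(210,220,280,280),10)
E
```

```text
t 16.65 tcp [ 0.6483 -0.1066  0.0779] jawyaw -90.1 travel [-0.04 -0.04  3.02] rot [ 0.1 -0.1 -0.1] w 0.0433 F [ 0.  -0.3 -2.3]
```

View pics/s10.png

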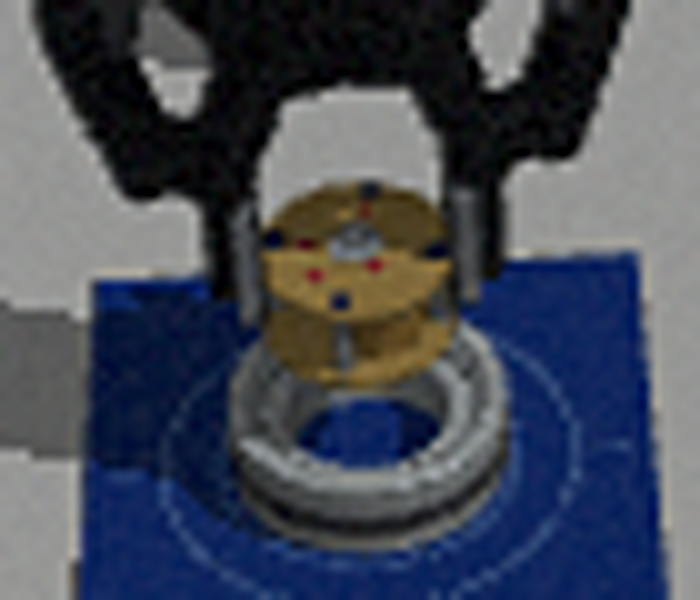

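```bash
python3 - <<'E'
from h import *
print(((proj("scene",[[.648,-.1063,z] for z in(.073,.052,.025)])-[210,220])*10).round(0).tolist())
print(((proj("scene",[[.648,-.1083,z] for z in(.073,.052,.025)])-[210,220])*10).round(0).tolist())
locate("ring_center",[.648,-.1063],.003,("scene",))
E
```

```text
[[345.0, 241.0], [350.0, 306.0], [356.0, 388.0]]
[[337.0, 241.0], [342.0, 307.0], [348.0, 389.0]]
ring_center scene [ 0.6473 -0.1043] iou 0.607 conf 0.96
```

```bash
python3 - <<'E'
from h import *
a=np.linspace(0,2*np.pi,90)
im=optics.capture("scene")[220:280,210:280]
im=cv2.resize(im,None,fx=10,fy=10,interpolation=cv2.INTER_CUBIC)
def circ(c,r,z,col):
    X=[[c[0]+r*np.cos(t),c[1]+r*np.sin(t),z] for t in a]
    q=((proj("scene",X)-[210,220]+.5)*10).round().astype(np.int32); cv2.polylines(im,[q],True,col,1)
c=(.648,-.1063)
circ(c,.034,.003,(0,255,0));circ(c,.034,.025,(0,255,0));circ(c,.0235,.0733,(255,255,0));circ(c,.0235,.049,(255,255,0))
cv2.imwrite("pics/ov10.png",im[:,:,::-1])
E
```

```text
(no output)
```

View pics/ov10.png

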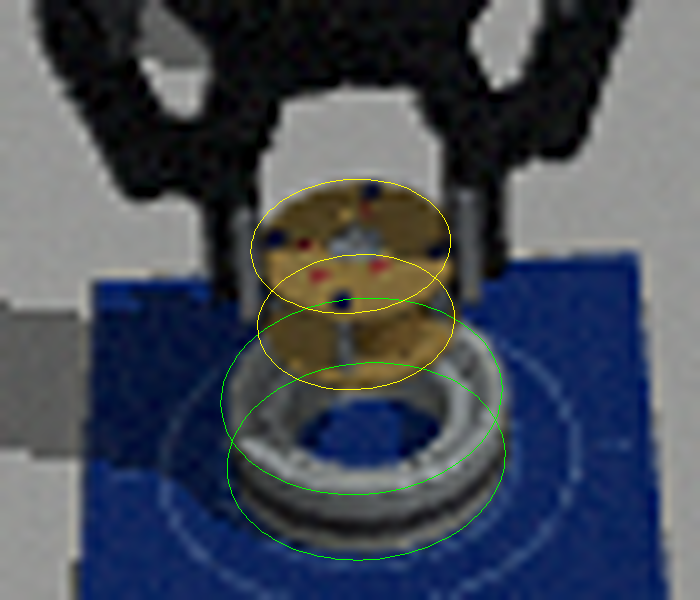

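```bash
python3 - <<'E'
from h import *
a=np.linspace(0,2*np.pi,90)
for n,f,o in(("scene","s6",(180,200)),("top","t6",(270,120))):
    im=cv2.imread(f"pics/{f}.png")
    for c,col in (((.648,-.1063),(0,255,0)),):
        for r,z in((.034,.003),(.034,.025),(.02,.019)):
            X=[[c[0]+r*np.cos(t),c[1]+r*np.sin(t),z] for t in a]
            cv2.polylines(im,[((proj(n,X)-o+.5)*5).round().astype(np.int32)],True,col,1)
    for r in (.04,.0555):
        X=[[.648+r*np.cos(t),-.1063+r*np.sin(t),.003] for t in a]
        cv2.polylines(im,[((proj(n,X)-o+.5)*5).round().astype(np.int32)],True,(0,255,255),1)
    cv2.imwrite(f"pics/ov_{f}.png",im)
E
```

```text
(no output)
```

View pics/ov_s6.png

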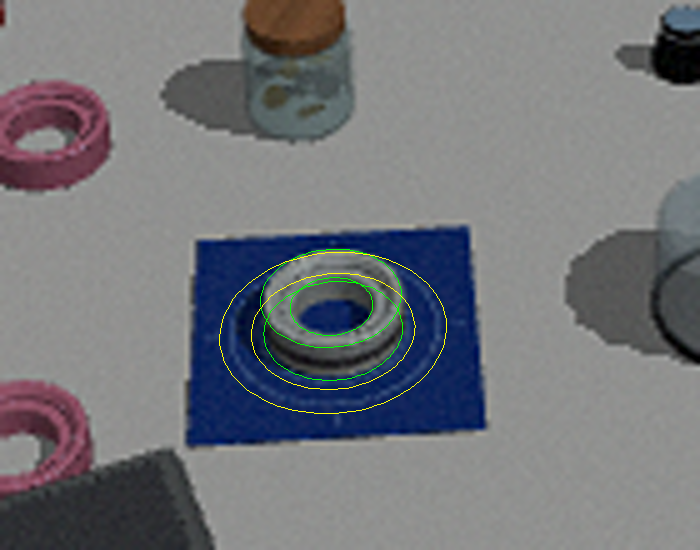

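View pics/ov_t6.png

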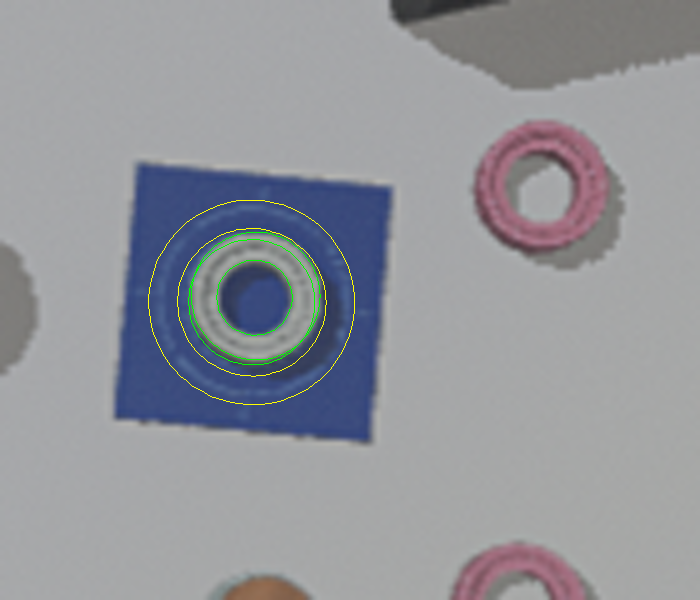

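Both overlays agree within 1 to 2 mm. Lowering into the recess.

Call:
carry_out:
  commands:
    - {"travel": [-0.1, -0.03, 0.8], "rotation": [0, 0, 0]}
    - {"travel": [-0.1, -0.03, 1.6], "rotation": [0, 0, 0]}
    - {"travel": [-0.1, -0.03, 2.1], "rotation": [0, 0, 0]}
    - {"travel": [-0.1, -0.03, 2.4], "rotation": [0, 0, 0]}
    - {"travel": [-0.1, -0.03, 2.6], "rotation": [0, 0, 0]}
    - {"travel": [-0.1, -0.03, 2.7], "rotation": [0, 0, 0]}
    - {"travel": [-0.1, -0.03, 2.8], "rotation": [0, 0, 0]}
    - {"travel": [-0.1, -0.03, 2.8], "rotation": [0, 0, 0]}
    - {"travel": [-0.1, -0.03, 2.8], "rotation": [0, 0, 0]}

```text
t: 17.98
tcp_pos: [0.6473, -0.106, 0.0497]
tool_rot: [1.0, -0.0, 0.001, 0.0]
force: [0.8, 0.6, -2.4]
grip_width: 0.0431
```

```bash
python3 - <<'E'
from h import *
plan([.6475,-.1063,.0477],-np.pi/2)
shot("scene","s11",(210,220,280,280),10)
E
```

```text
t 17.98 tcp [ 0.6473 -0.106   0.0497] jawyaw -90.1 travel [0.02 0.03 0.2 ] rot [ 0.  -0.1 -0.1] w 0.0431 F [ 0.8  0.6 -2.4]
```

View pics/s11.png

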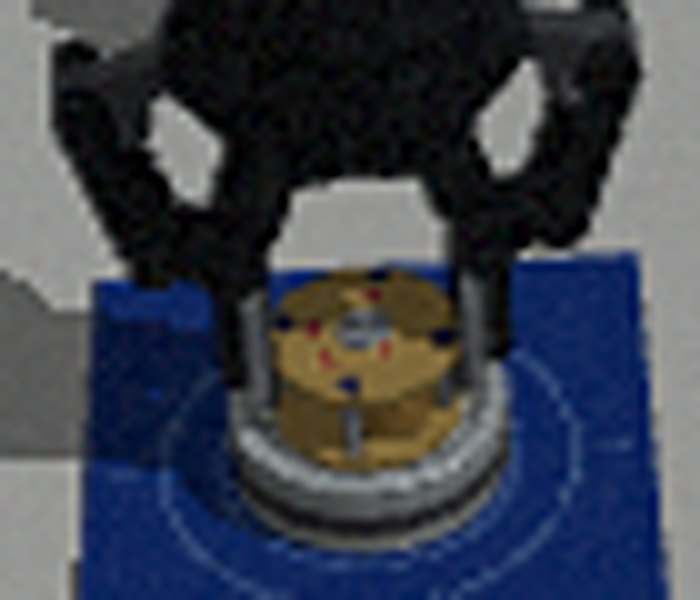

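The movement is entering the recess cleanly.

Call:
carry_out:
  commands:
    - {"travel": [0, 0, 0.1], "rotation": [0, 0, 0]}
    - {"travel": [0, 0, 0.2], "rotation": [0, 0, 0]}
    - {"travel": [0, 0, 0.2], "rotation": [0, 0, 0]}
    - {"travel": [0, 0, 0.2], "rotation": [0, 0, 0]}

```text
t: 18.52
tcp_pos: [0.6473, -0.106, 0.0477]
tool_rot: [1.0, -0.0, 0.001, 0.0]
force: [0.4, 0.8, -1.1]
grip_width: 0.0431
```

Call:
carry_out:
  commands:
    - {"travel": [0, 0, 0.05], "rotation": [0, 0, 0]}
    - {"travel": [0, 0, 0.1], "rotation": [0, 0, 0]}
    - {"travel": [0, 0, 0.1], "rotation": [0, 0, 0]}
    - {"travel": [0, 0, 0.1], "rotation": [0, 0, 0]}

```text
t: 19.02
tcp_pos: [0.6474, -0.106, 0.0476]
tool_rot: [1.0, -0.0, 0.001, 0.0]
force: [-3.5, 0.8, 4.9]
grip_width: 0.0433
```

It's seated and contact is felt. Releasing and rising.

Call:
carry_out:
  commands:
    - {"travel": [0, 0, 0], "rotation": [0, 0, 0]}
    - {"travel": [0, 0, 0], "rotation": [0, 0, 0]}
    - {"travel": [0, 0, 0], "rotation": [0, 0, 0]}
    - {"travel": [0, 0, 0], "rotation": [0, 0, 0]}
    - {"travel": [0, 0, -1], "rotation": [0, 0, 0]}
    - {"travel": [0, 0, -3], "rotation": [0, 0, 0]}
    - {"travel": [0, 0, -6], "rotation": [0, 0, 0]}
    - {"travel": [0, 0, -9], "rotation": [0, 0, 0]}
    - {"travel": [0, 0, -9], "rotation": [0, 0, 0]}
  grip: -1

```text
t: 20.15
tcp_pos: [0.6499, -0.1069, 0.1429]
tool_rot: [1.0, -0.0, 0.005, 0.002]
force: [0.5, -0.8, 0.4]
grip_width: 0.0853
```

```bash
python3 - <<'E'
from h import *
plan([.3645,-.3055,.12],-np.pi/2)
plan([.3645,-.3055,.12],-np.pi*.75)
print(monitor.sense()["joint_pos"].round(2))
E
```

```text
t 20.15 tcp [ 0.6499 -0.1069  0.1429] jawyaw -90.0 travel [-28.55  19.87   2.09] rot [ 0.2 -0.5 -0. ] w 0.0853 F [ 0.5 -0.8  0.4]
t 20.15 tcp [ 0.6499 -0.1069  0.1429] jawyaw -90.0 travel [-28.55  19.87   2.09] rot [-0.  -0.6 45. ] w 0.0853 F [ 0.5 -0.8  0.4]
[-0.35  0.46  1.45 -0.    1.22  1.23]
```

Call:
carry_out:
  commands:
    - {"travel": [-4.8, 3.3, 0], "rotation": [0, 0, 0]}
    - {"travel": [-9.6, 6.6, 0], "rotation": [0, 0, 0]}
    - {"travel": [-14.4, 9.9, 0], "rotation": [0, 0, 0]}
    - {"travel": [-19.2, 13.2, 0], "rotation": [0, 0, 0]}
    - {"travel": [-24, 16.6, 1], "rotation": [0, 0, 0]}
    - {"travel": [-28.5, 19.9, 2], "rotation": [0.2, -0.5, 0]}
    - {"travel": [-28.5, 19.9, 2.1], "rotation": [0.2, -0.5, 0]}
    - {"travel": [-28.5, 19.9, 2.1], "rotation": [0.2, -0.5, 0]}
    - {"travel": [-28.5, 19.9, 2.1], "rotation": [0.2, -0.5, 0]}
    - {"travel": [-28.5, 19.9, 2.1], "rotation": [0.2, -0.5, 0]}

```text
t: 21.4
tcp_pos: [0.3658, -0.3051, 0.1201]
tool_rot: [1.0, 0.001, 0.001, 0.0]
force: [0.6, -0.3, -0.3]
grip_width: 0.0854
```

```bash
python3 - <<'E'
from h import *
plan([.3645,-.3055,.026],-np.pi/2)
a=np.linspace(0,2*np.pi,90)
for n,o in(("scene",(210,220)),("top",(285,150))):
    im=optics.capture(n)[o[1]:o[1]+60,o[0]:o[0]+70]; im=cv2.resize(im,None,fx=10,fy=10,interpolation=cv2.INTER_CUBIC)
    for c,r,z,col in(((.6475,-.106),.0235,.043,(255,255,0)),((.6475,-.106),.034,.025,(0,255,0))):
        X=[[c[0]+r*np.cos(t),c[1]+r*np.sin(t),z] for t in a]
        cv2.polylines(im,[((proj(n,X)-o+.5)*10).round().astype(np.int32)],True,col,1)
    cv2.imwrite(f"pics/ov12{n}.png",im[:,:,::-1])
locate("movement_center",[.647,-.106],.019)
locate("dial_center",[.3645,-.3055],0,("scene",))
E
```

```text
t 21.4 tcp [ 0.3658 -0.3051  0.1201] jawyaw -89.9 travel [-0.15  0.03  9.41] rot [ 0.  -0.1  0.1] w 0.0854 F [ 0.6 -0.3 -0.3]
movement_center scene [ 0.6483 -0.104 ] iou 0.902 conf 0.53
movement_center top [ 0.6483 -0.106 ] iou 0.821 conf 0.68
dial_center scene [ 0.3659 -0.3048] iou 0.931 conf 0.54
```

View pics/ov12scene.png

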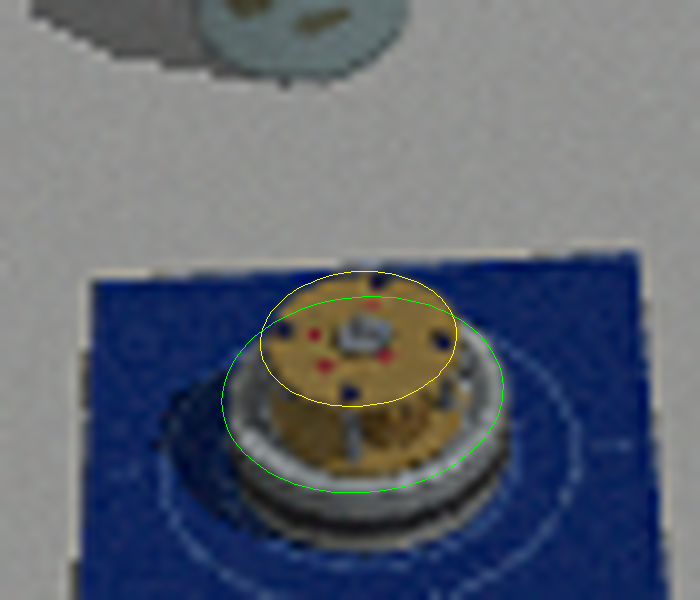

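View pics/ov12top.png

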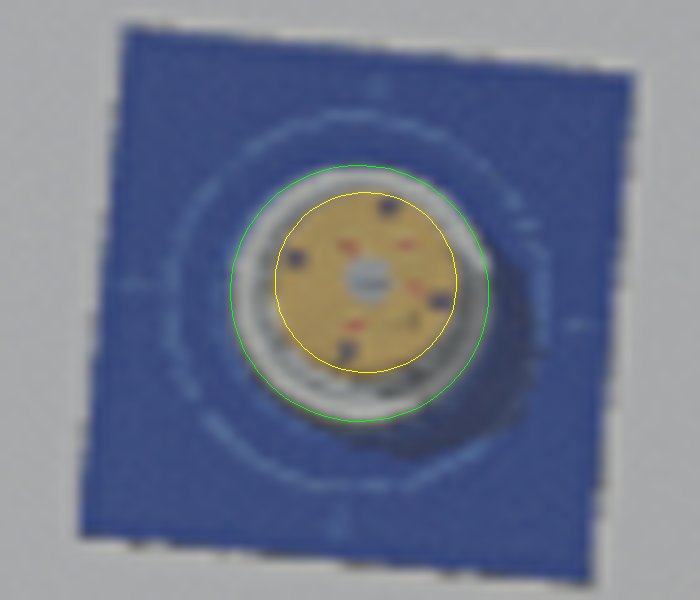

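The movement is seated level in the recess in both views. Descending on the red dial.

Call:
carry_out:
  commands:
    - {"travel": [-0.1, 0.03, 4], "rotation": [0, 0, 0]}
    - {"travel": [-0.1, 0.03, 8], "rotation": [0, 0, 0]}
    - {"travel": [-0.1, 0.03, 9.3], "rotation": [0, 0, 0]}
    - {"travel": [-0.1, 0.03, 9.9], "rotation": [0, 0, 0]}
    - {"travel": [-0.1, 0.03, 9.9], "rotation": [0, 0, 0]}
    - {"travel": [-0.1, 0.03, 9.9], "rotation": [0, 0, 0]}
    - {"travel": [-0.1, 0.03, 9.9], "rotation": [0, 0, 0]}
    - {"travel": [-0.1, 0.03, 9.9], "rotation": [0, 0, 0]}

```text
t: 22.8
tcp_pos: [0.3643, -0.3063, 0.0214]
tool_rot: [1.0, -0.0, 0.001, 0.001]
force: [0.3, 0.1, -0.2]
grip_width: 0.0853
```

```bash
python3 - <<'E'
from h import *
plan([.365,-.3055,.020],-np.pi/2)
shot("scene","s13",(120,130,220,230),6)
E
```

```text
t 22.8 tcp [ 0.3643 -0.3063  0.0214] jawyaw -90.0 travel [ 0.07 -0.08  0.14] rot [ 0.1 -0.1 -0. ] w 0.0853 F [ 0.3  0.1 -0.2]
```

View pics/s13.png

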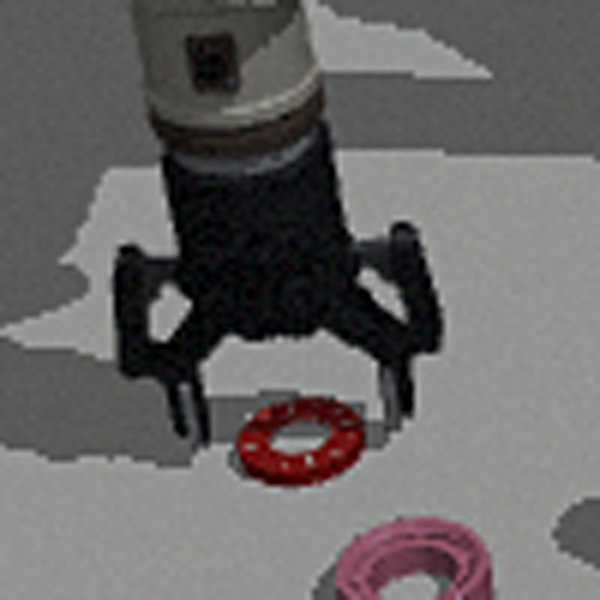

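The fingers straddle the red dial.

Call:
carry_out:
  commands:
    - {"travel": [0.07, -0.05, 0.15], "rotation": [0, 0, 0]}
    - {"travel": [0.07, -0.05, 0.15], "rotation": [0, 0, 0]}
    - {"travel": [0.07, -0.05, 0.15], "rotation": [0, 0, 0]}
    - {"travel": [0.07, -0.05, 0.15], "rotation": [0, 0, 0]}
    - {"travel": [0.07, -0.05, 0.15], "rotation": [0, 0, 0]}
    - {"travel": [0.07, -0.05, 0.15], "rotation": [0, 0, 0]}
    - {"travel": [0.07, -0.05, 0.15], "rotation": [0, 0, 0]}
    - {"travel": [0.07, -0.05, 0.15], "rotation": [0, 0, 0]}
  grip: 1

```text
t: 23.85
tcp_pos: [0.3651, -0.3057, 0.0207]
tool_rot: [1.0, -0.0, 0.0, 0.0]
force: [-3.7, 3.8, 11.2]
grip_width: 0.0581
```

```bash
python3 - <<'E'
from h import *
plan([.365,-.3055,.020],-np.pi/2)
shot("scene","s14",(120,130,220,230),6)
E
```

```text
t 23.85 tcp [ 0.3651 -0.3057  0.0207] jawyaw -90.0 travel [-0.01 -0.02  0.07] rot [ 0. -0. -0.] w 0.0581 F [-3.7  3.8 11.2]
```

View pics/s14.png

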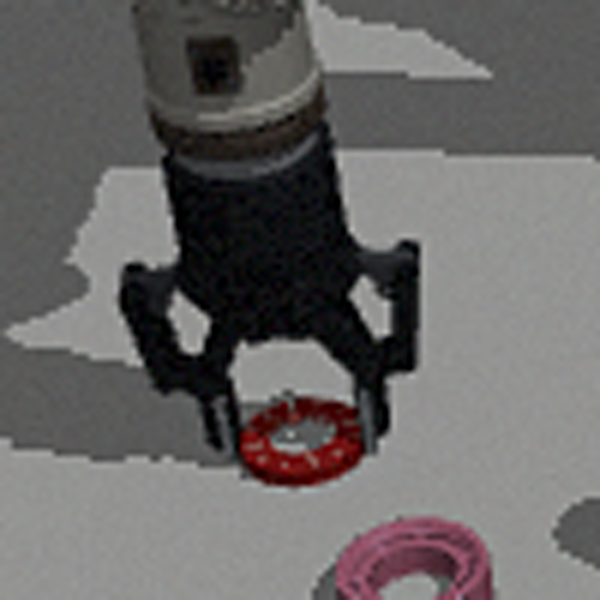

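The dial is gripped across its diameter. Lifting.

Call:
carry_out:
  commands:
    - {"travel": [0, 0, -1], "rotation": [0, 0, 0]}
    - {"travel": [0, 0, -2.5], "rotation": [0, 0, 0]}
    - {"travel": [0, 0, -4.5], "rotation": [0, 0, 0]}
    - {"travel": [0, 0, -6.5], "rotation": [0, 0, 0]}
    - {"travel": [0, 0, -8.5], "rotation": [0, 0, 0]}
    - {"travel": [0, 0, -10], "rotation": [0, 0, 0]}
    - {"travel": [0, 0, -10], "rotation": [0, 0, 0]}
    - {"travel": [0, 0, -10], "rotation": [0, 0, 0]}

```text
t: 24.9
tcp_pos: [0.3647, -0.3052, 0.1201]
tool_rot: [1.0, -0.0, 0.0, -0.0]
force: [0.2, 0.2, -0.6]
grip_width: 0.0577
```

```bash
python3 - <<'E'
from h import *
plan([.6475,-.106,.12],-np.pi/2)
shot("scene","s15",(130,120,210,190),8)
E
```

```text
t 24.9 tcp [ 0.3647 -0.3052  0.1201] jawyaw -90.0 travel [ 28.28 -19.93   0.03] rot [-0. -0. -0.] w 0.0577 F [ 0.2  0.2 -0.6]
```

View pics/s15.png

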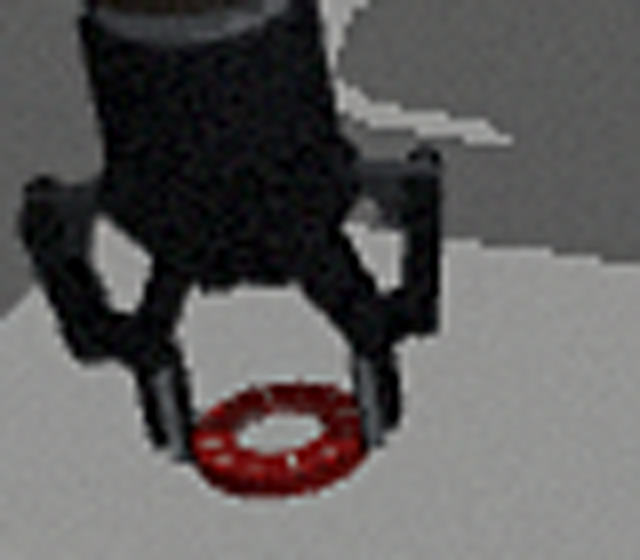

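Call:
carry_out:
  commands:
    - {"travel": [4, -2.8, 0], "rotation": [0, 0, 0]}
    - {"travel": [8, -5.7, 0], "rotation": [0, 0, 0]}
    - {"travel": [12.1, -8.5, 0], "rotation": [0, 0, 0]}
    - {"travel": [16.2, -11.4, 0], "rotation": [0, 0, 0]}
    - {"travel": [20.2, -14.2, 0], "rotation": [0, 0, 0]}
    - {"travel": [24.2, -17.1, 0], "rotation": [0, 0, 0]}
    - {"travel": [28.3, -19.9, 0], "rotation": [0, 0, 0]}
    - {"travel": [28.3, -19.9, 1], "rotation": [0, 0, 0]}
    - {"travel": [28.3, -19.9, 2.5], "rotation": [0, 0, 0]}
    - {"travel": [28.3, -19.9, 3.5], "rotation": [0, 0, 0]}
    - {"travel": [28.3, -19.9, 4], "rotation": [0, 0, 0]}
    - {"travel": [28.3, -19.9, 4], "rotation": [0, 0, 0]}
    - {"travel": [28.3, -19.9, 4], "rotation": [0, 0, 0]}
    - {"travel": [28.3, -19.9, 4], "rotation": [0, 0, 0]}

```text
t: 26.7
tcp_pos: [0.648, -0.1063, 0.0807]
tool_rot: [1.0, -0.0, 0.0, -0.0]
force: [-0.8, -0.0, -1.7]
grip_width: 0.0581
```

```bash
python3 - <<'E'
from h import *
plan([.6475,-.106,.0577],-np.pi/2)
s,p,r=tool()
a=np.linspace(0,2*np.pi,90); n="scene";o=(210,210)
im=optics.capture(n)[o[1]:o[1]+60,o[0]:o[0]+70]; im=cv2.resize(im,None,fx=10,fy=10,interpolation=cv2.INTER_CUBIC)
z0=p[2]-.0207
for c,rr,z,col in((p[:2],.03,z0+.009,(255,0,255)),(p[:2],.015,z0+.009,(255,0,255)),((.6475,-.106),.0235,.043,(255,255,0)),((.6475,-.106),.034,.003,(0,255,0))):
    X=[[c[0]+rr*np.cos(t),c[1]+rr*np.sin(t),z] for t in a]
    cv2.polylines(im,[((proj(n,X)-o+.5)*10).round().astype(np.int32)],True,col,1)
cv2.imwrite("pics/ov16.png",im[:,:,::-1])
E
```

```text
t 26.7 tcp [ 0.648  -0.1063  0.0807] jawyaw -90.0 travel [-0.05 -0.03  2.3 ] rot [-0. -0. -0.] w 0.0581 F [-0.8 -0.  -1.7]
```

View pics/ov16.png

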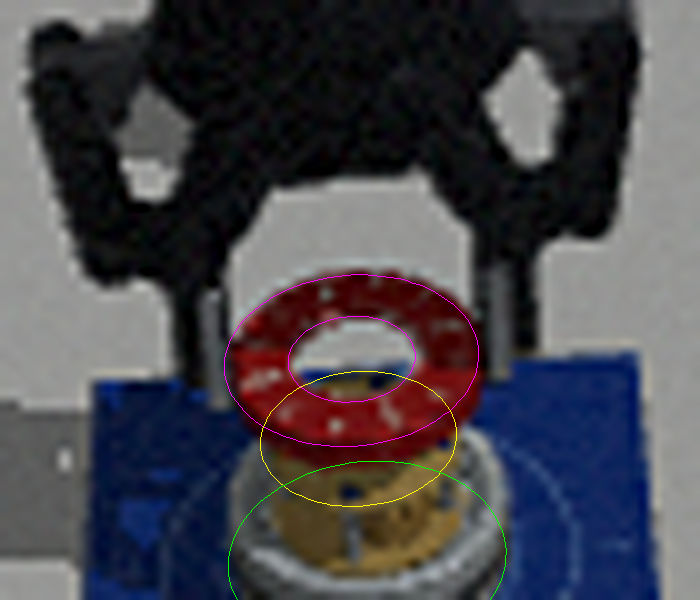

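Call:
carry_out:
  commands:
    - {"travel": [0.1, -0.06, 0.5], "rotation": [0, 0, 0]}
    - {"travel": [0.1, -0.06, 1], "rotation": [0, 0, 0]}
    - {"travel": [0.1, -0.06, 1.4], "rotation": [0, 0, 0]}
    - {"travel": [0.1, -0.06, 1.6], "rotation": [0, 0, 0]}
    - {"travel": [0.1, -0.06, 1.6], "rotation": [0, 0, 0]}
    - {"travel": [0.1, -0.06, 1.6], "rotation": [0, 0, 0]}
    - {"travel": [0.1, -0.06, 1.6], "rotation": [0, 0, 0]}

```text
t: 27.62
tcp_pos: [0.6491, -0.1057, 0.0648]
tool_rot: [1.0, -0.0, 0.001, -0.0]
force: [-0.1, 0.1, 0.3]
grip_width: 0.0581
```

```bash
python3 - <<'E'
from h import *
plan([.6485,-.1057,.0577],-np.pi/2)
shot("scene","s17",(210,210,280,270),10)
E
```

```text
t 27.62 tcp [ 0.6491 -0.1057  0.0648] jawyaw -90.0 travel [-0.06 -0.    0.71] rot [-0.  -0.1 -0. ] w 0.0581 F [-0.1  0.1  0.3]
```

View pics/s17.png

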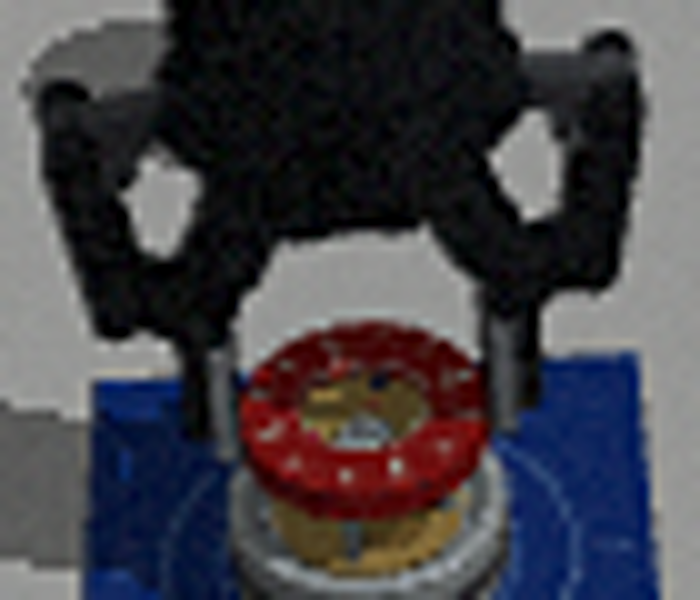

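The dial is level over the movement, with the arbor at (360,430) in the crop showing through its centre about 1 mm left. I'll correct slightly and lower.

Call:
carry_out:
  commands:
    - {"travel": [0, 0.1, 0], "rotation": [0, 0, 0]}
    - {"travel": [0, 0.1, 0.3], "rotation": [0, 0, 0]}
    - {"travel": [0, 0.1, 0.5], "rotation": [0, 0, 0]}
    - {"travel": [0, 0.1, 0.6], "rotation": [0, 0, 0]}
    - {"travel": [0, 0.1, 0.6], "rotation": [0, 0, 0]}
    - {"travel": [0, 0.1, 0.6], "rotation": [0, 0, 0]}

```text
t: 28.42
tcp_pos: [0.6491, -0.1067, 0.0588]
tool_rot: [1.0, -0.0, 0.001, -0.0]
force: [0.1, -0.2, -0.2]
grip_width: 0.0576
```

```bash
python3 - <<'E'
from h import *
plan([.6485,-.1067,.0577],-np.pi/2)
shot("scene","s18",(210,210,280,270),10)
E
```

```text
t 28.43 tcp [ 0.6491 -0.1067  0.0588] jawyaw -90.0 travel [-0.06  0.    0.11] rot [-0.  -0.1 -0. ] w 0.0576 F [ 0.1 -0.2 -0.2]
```

View pics/s18.png

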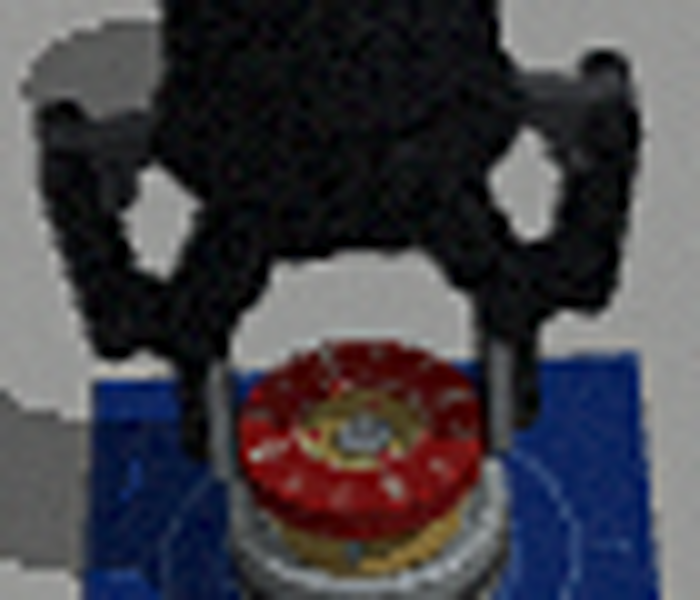

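Call:
carry_out:
  commands:
    - {"travel": [0, 0, 0.1], "rotation": [0, 0, 0]}
    - {"travel": [0, 0, 0.15], "rotation": [0, 0, 0]}
    - {"travel": [0, 0, 0.2], "rotation": [0, 0, 0]}
    - {"travel": [0, 0, 0.2], "rotation": [0, 0, 0]}
    - {"travel": [0, 0, 0.2], "rotation": [0, 0, 0]}

```text
t: 29.1
tcp_pos: [0.6493, -0.1068, 0.0578]
tool_rot: [1.0, -0.0, 0.001, -0.0]
force: [-2.7, -0.1, 6.3]
grip_width: 0.058
```

The face rests on the plate, with contact at the expected height of 0.0577. Releasing.

Call:
carry_out:
  commands:
    - {"travel": [0, 0, 0], "rotation": [0, 0, 0]}
    - {"travel": [0, 0, 0], "rotation": [0, 0, 0]}
    - {"travel": [0, 0, 0], "rotation": [0, 0, 0]}
    - {"travel": [0, 0, 0], "rotation": [0, 0, 0]}
    - {"travel": [0, 0, -1], "rotation": [0, 0, 0]}
    - {"travel": [0, 0, -3], "rotation": [0, 0, 0]}
    - {"travel": [0, 0, -6], "rotation": [0, 0, 0]}
    - {"travel": [0, 0, -10], "rotation": [0, 0, 0]}
    - {"travel": [0, 0, -12], "rotation": [0, 0, 0]}
    - {"travel": [0, 0, -12], "rotation": [0, 0, 0]}
  grip: -1

```text
t: 30.35
tcp_pos: [0.6504, -0.1072, 0.1804]
tool_rot: [1.0, -0.0, 0.003, 0.001]
force: [0.3, -0.9, 0.7]
grip_width: 0.0852
```

```bash
python3 - <<'E'
from h import *
plan([.661,.0938,.17],-np.pi/2)
print(monitor.sense()["joint_pos"].round(2))
E
```

```text
t 30.35 tcp [ 0.6504 -0.1072  0.1804] jawyaw -90.0 travel [  1.05 -20.1    1.03] rot [ 0.1 -0.3 -0. ] w 0.0852 F [ 0.3 -0.9  0.7]
[-0.35  0.43  1.42  0.    1.29  1.22]
```

Call:
carry_out:
  commands:
    - {"travel": [0.3, -5, 0], "rotation": [0, 0, 0]}
    - {"travel": [0.6, -10, 0], "rotation": [0, 0, 0]}
    - {"travel": [0.8, -15, 0.5], "rotation": [0, -0.2, 0]}
    - {"travel": [1.05, -20.1, 1], "rotation": [0, -0.2, 0]}
    - {"travel": [1.05, -20.1, 3], "rotation": [0, -0.2, 0]}
    - {"travel": [1.05, -20.1, 5], "rotation": [0, -0.2, 0]}
    - {"travel": [1.05, -20.1, 6], "rotation": [0, -0.2, 0]}
    - {"travel": [1.05, -20.1, 6], "rotation": [0, -0.2, 0]}
    - {"travel": [1.05, -20.1, 6], "rotation": [0, -0.2, 0]}
    - {"travel": [1.05, -20.1, 6], "rotation": [0, -0.2, 0]}

```text
t: 31.6
tcp_pos: [0.662, 0.0933, 0.1214]
tool_rot: [1.0, -0.0, 0.002, 0.001]
force: [0.2, 0.3, -0.3]
grip_width: 0.0854
```

```bash
python3 - <<'E'
from h import *
plan([.661,.0938,.085],-np.pi/2)
shot("scene","s20",(210,200,280,260),10)
shot("top","t20",(210,130,360,230),5)
shot("scene","s20b",(280,160,380,280),5)
E
```

```text
t 31.6 tcp [0.662  0.0933 0.1214] jawyaw -90.0 travel [-0.11 -0.05  3.64] rot [ 0.1 -0.2 -0. ] w 0.0854 F [ 0.2  0.3 -0.3]
```

View pics/s20.png

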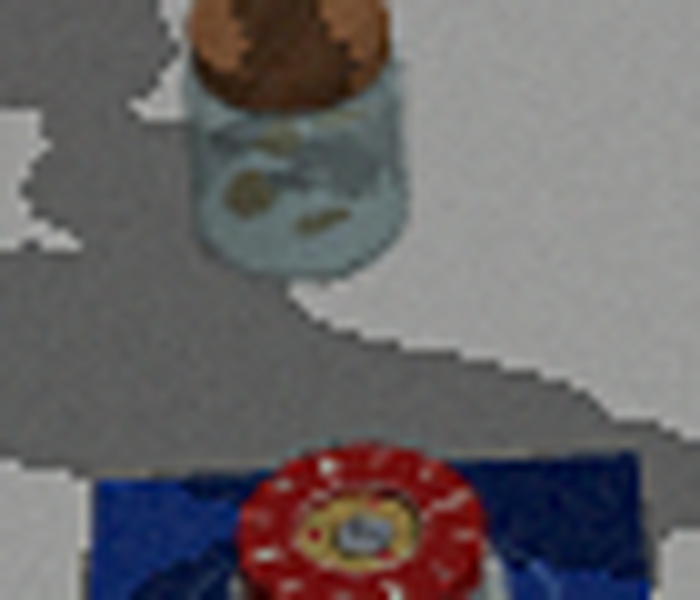

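View pics/s20b.png

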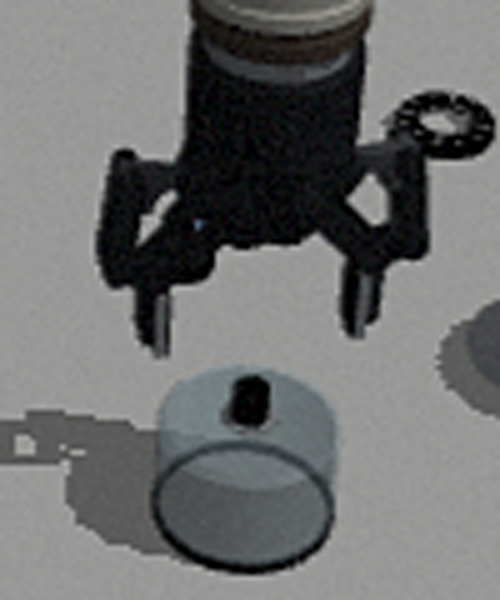

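View pics/t20.png

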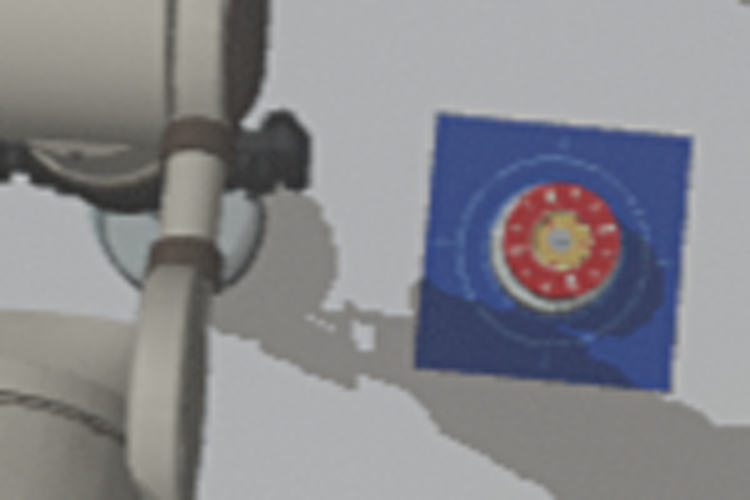

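The red dial caps the movement, level and centred in both views. The gripper is over the cover, whose knob is at about (330,240). Checking the knob by projection.

```bash
python3 - <<'E'
from h import *
print(proj("scene",[[.661,.0938,.08],[.661,.0938,.07],[.661,.0938,.06],[.665,.0938,.07],[.661,.0978,.07]]).round(1).tolist())
im=cv2.imread("pics/s20b.png"); a=np.linspace(0,2*np.pi,90)
for r,z in((.009,.08),(.009,.06),(.0445,.06),(.0445,0)):
    X=[[.661+r*np.cos(t),.0938+r*np.sin(t),z] for t in a]
    cv2.polylines(im,[((proj("scene",X)-(280,160)+.5)*5).round().astype(np.int32)],True,(0,255,255),1)
cv2.imwrite("pics/ov20.png",im)
E
```

```text
[[329.1, 237.2], [328.9, 240.4], [328.6, 243.5], [329.3, 241.5], [330.5, 240.2]]
```

View pics/ov20.png

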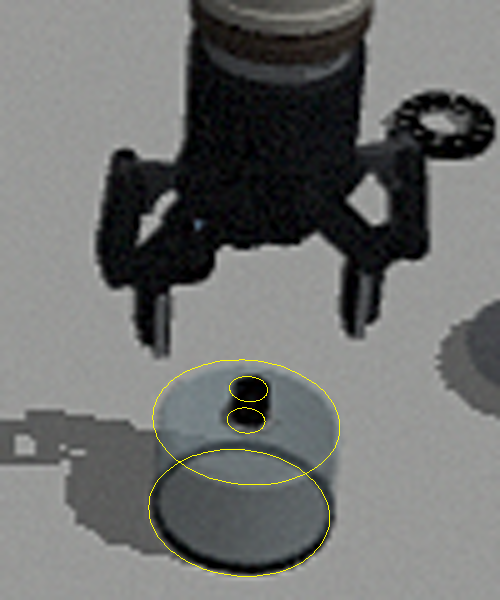

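Call:
carry_out:
  commands:
    - {"travel": [-0.1, -0.1, 1], "rotation": [0, -0.1, 0]}
    - {"travel": [-0.1, -0.1, 2], "rotation": [0, -0.1, 0]}
    - {"travel": [-0.1, -0.1, 3], "rotation": [0, -0.1, 0]}
    - {"travel": [-0.1, -0.1, 3.5], "rotation": [0, -0.1, 0]}
    - {"travel": [-0.1, -0.1, 3.6], "rotation": [0, -0.1, 0]}
    - {"travel": [-0.1, -0.1, 3.6], "rotation": [0, -0.1, 0]}
    - {"travel": [-0.1, -0.1, 3.6], "rotation": [0, -0.1, 0]}

```text
t: 32.62
tcp_pos: [0.6611, 0.0945, 0.0855]
tool_rot: [1.0, -0.0, 0.001, 0.001]
force: [0.3, 0.2, -0.5]
grip_width: 0.0854
```

Call:
carry_out:
  commands:
    - {"travel": [0, 0, 0], "rotation": [0, 0, 0]}
    - {"travel": [0, 0, 0], "rotation": [0, 0, 0]}
    - {"travel": [0, 0, 0], "rotation": [0, 0, 0]}
    - {"travel": [0, 0, 0], "rotation": [0, 0, 0]}
    - {"travel": [0, 0, 0], "rotation": [0, 0, 0]}
    - {"travel": [0, 0, 0], "rotation": [0, 0, 0]}
    - {"travel": [0, 0, 0], "rotation": [0, 0, 0]}
    - {"travel": [0, 0, 0], "rotation": [0, 0, 0]}
    - {"travel": [0, 0, 0], "rotation": [0, 0, 0]}
    - {"travel": [0, 0, 0], "rotation": [0, 0, 0]}
  grip: 1

```text
t: 33.88
tcp_pos: [0.6613, 0.0944, 0.0857]
tool_rot: [1.0, -0.0, 0.001, 0.001]
force: [-0.6, -2.8, 2.4]
grip_width: 0.0158
```

```bash
python3 - <<'E'
from h import *
plan([.661,.0945,.085],-np.pi/2)
shot("scene","s21",(280,160,380,280),5)
E
```

```text
t 33.88 tcp [0.6613 0.0944 0.0857] jawyaw -90.0 travel [-0.03 -0.01  0.07] rot [ 0.1 -0.2 -0. ] w 0.0158 F [-0.6 -2.8  2.4]
```

View pics/s21.png

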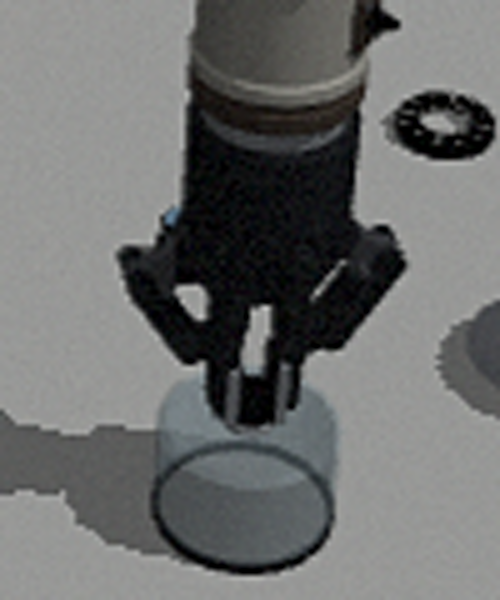

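The knob is held (15.8 mm reading on an 18 mm knob, consistent with the earlier squeeze). Lifting.

Call:
carry_out:
  commands:
    - {"travel": [0, 0, -1], "rotation": [0, 0, 0]}
    - {"travel": [0, 0, -2.5], "rotation": [0, 0, 0]}
    - {"travel": [0, 0, -4.5], "rotation": [0, 0, 0]}
    - {"travel": [0, 0, -6.5], "rotation": [0, 0, 0]}
    - {"travel": [0, 0, -8], "rotation": [0, 0, 0]}
    - {"travel": [0, 0, -9], "rotation": [0, 0, 0]}
    - {"travel": [0, 0, -9], "rotation": [0, 0, 0]}
    - {"travel": [0, 0, -9], "rotation": [0, 0, 0]}

```text
t: 34.92
tcp_pos: [0.6605, 0.0946, 0.1747]
tool_rot: [1.0, -0.0, 0.001, 0.001]
force: [-0.3, -0.6, -1.0]
grip_width: 0.0155
```

```bash
python3 - <<'E'
from h import *
plan([.648,-.1063,.176],-np.pi/2)
shot("scene","s22",(280,120,380,240),5)
E
```

```text
t 34.92 tcp [0.6605 0.0946 0.1747] jawyaw -90.0 travel [-1.24 20.09 -0.1 ] rot [ 0.1 -0.1 -0. ] w 0.0155 F [-0.3 -0.6 -1. ]
```

View pics/s22.png

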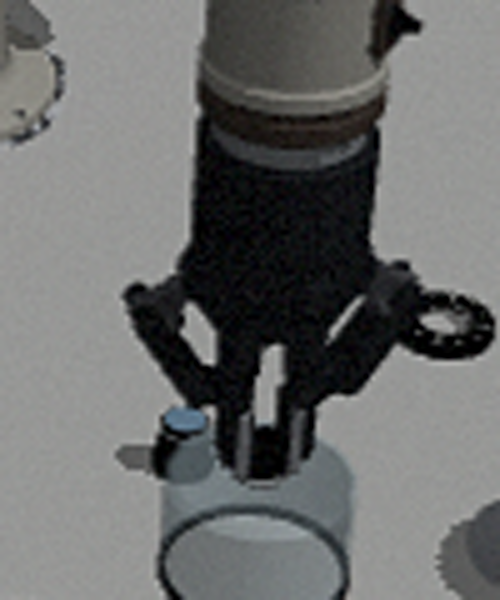

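The cover is up and level. Carrying it over the stack.

Call:
carry_out:
  commands:
    - {"travel": [-0.1, 2.2, 0], "rotation": [0, 0, 0]}
    - {"travel": [-0.3, 4.4, 0], "rotation": [0, 0, 0]}
    - {"travel": [-0.4, 6.7, 0], "rotation": [0, 0, 0]}
    - {"travel": [-0.5, 8.9, 0], "rotation": [0, 0, 0]}
    - {"travel": [-0.7, 11.2, 0], "rotation": [0, 0, 0]}
    - {"travel": [-0.8, 13.4, 0], "rotation": [0, 0, 0]}
    - {"travel": [-1, 15.7, 0], "rotation": [0, 0, 0]}
    - {"travel": [-1.1, 17.9, 0], "rotation": [0, 0, 0]}
    - {"travel": [-1.2, 20.1, 0], "rotation": [0, 0, 0]}
    - {"travel": [-1.2, 20.1, 0], "rotation": [0, 0, 0]}
    - {"travel": [-1.2, 20.1, 0.5], "rotation": [0, 0, 0]}
    - {"travel": [-1.2, 20.1, 1], "rotation": [0, 0, 0]}
    - {"travel": [-1.2, 20.1, 1], "rotation": [0, 0, 0]}
    - {"travel": [-1.2, 20.1, 1], "rotation": [0, 0, 0]}

```text
t: 36.72
tcp_pos: [0.6484, -0.106, 0.1647]
tool_rot: [1.0, 0.0, 0.0, 0.001]
force: [-0.3, -0.7, -1.5]
grip_width: 0.0153
```

```bash
python3 - <<'E'
from h import *
plan([.648,-.1063,.0887],-np.pi/2)
s,p,r=tool(); z0=p[2]-.0857
n="scene";o=(200,170); a=np.linspace(0,2*np.pi,90)
im=optics.capture(n)[o[1]:o[1]+120,o[0]:o[0]+100]; im=cv2.resize(im,None,fx=5,fy=5,interpolation=cv2.INTER_CUBIC)
for c,rr,z in((p[:2],.0445,z0),(p[:2],.0445,z0+.06),((.648,-.1063),.034,.003)):
    X=[[c[0]+rr*np.cos(t),c[1]+rr*np.sin(t),z] for t in a]
    cv2.polylines(im,[((proj(n,X)-o+.5)*5).round().astype(np.int32)],True,(255,255,0),1)
cv2.imwrite("pics/ov23.png",im[:,:,::-1])
E
```

```text
t 36.73 tcp [ 0.6484 -0.106   0.1647] jawyaw -90.0 travel [-0.04  0.02  7.6 ] rot [ 0.1 -0.   0. ] w 0.0153 F [-0.3 -0.7 -1.5]
```

View pics/ov23.png

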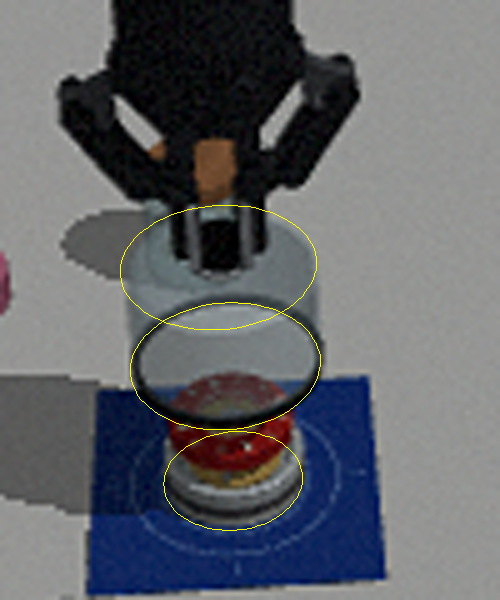

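The cover is level and aligned with the ring, with roughly 8 mm of clearance all round. Lowering slowly.

Call:
carry_out:
  commands:
    - {"travel": [-0.1, 0.02, 1], "rotation": [0, 0, 0]}
    - {"travel": [-0.1, 0.02, 2], "rotation": [0, 0, 0]}
    - {"travel": [-0.1, 0.02, 3], "rotation": [0, 0, 0]}
    - {"travel": [-0.1, 0.02, 4], "rotation": [0, 0, 0]}
    - {"travel": [-0.1, 0.02, 5], "rotation": [0, 0, 0]}
    - {"travel": [-0.1, 0.02, 5.8], "rotation": [0, 0, 0]}
    - {"travel": [-0.1, 0.02, 6.2], "rotation": [0, 0, 0]}
    - {"travel": [-0.1, 0.02, 6.6], "rotation": [0, 0, 0]}
    - {"travel": [-0.1, 0.02, 6.8], "rotation": [0, 0, 0]}
    - {"travel": [-0.1, 0.02, 6.8], "rotation": [0, 0, 0]}
    - {"travel": [-0.1, 0.02, 6.8], "rotation": [0, 0, 0]}

```text
t: 38.15
tcp_pos: [0.6478, -0.1065, 0.0972]
tool_rot: [1.0, 0.0, 0.001, 0.001]
force: [-0.9, -0.2, -2.3]
grip_width: 0.0158
```

```bash
python3 - <<'E'
from h import *
plan([.6475,-.1063,.0887],-np.pi/2)
shot("scene","s24",(200,200,300,310),5)
E
```

```text
t 38.15 tcp [ 0.6478 -0.1065  0.0972] jawyaw -90.0 travel [-0.03 -0.02  0.85] rot [ 0.1 -0.1  0. ] w 0.0158 F [-0.9 -0.2 -2.3]
```

View pics/s24.png

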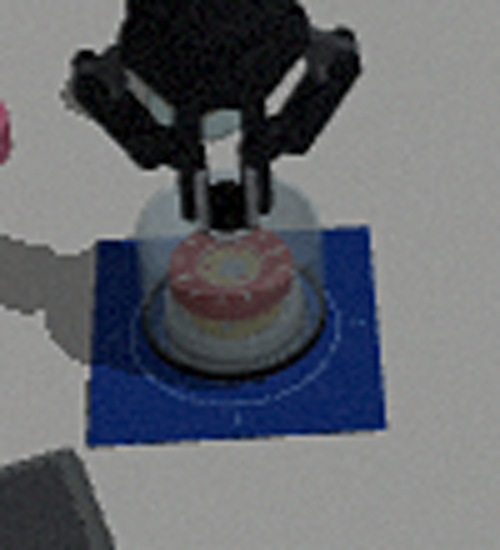

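The cover encloses the stack, with the dial and movement seen undisturbed inside. Going the last 8 mm.

Call:
carry_out:
  commands:
    - {"travel": [0, 0, 0.3], "rotation": [0, 0, 0]}
    - {"travel": [0, 0, 0.5], "rotation": [0, 0, 0]}
    - {"travel": [0, 0, 0.7], "rotation": [0, 0, 0]}
    - {"travel": [0, 0, 0.8], "rotation": [0, 0, 0]}
    - {"travel": [0, 0, 0.8], "rotation": [0, 0, 0]}
    - {"travel": [0, 0, 0.8], "rotation": [0, 0, 0]}

```text
t: 38.95
tcp_pos: [0.6478, -0.1066, 0.0893]
tool_rot: [1.0, 0.0, 0.001, 0.001]
force: [0.2, -0.2, -1.5]
grip_width: 0.0154
```

Call:
carry_out:
  commands:
    - {"travel": [0, 0, 0.05], "rotation": [0, 0, 0]}
    - {"travel": [0, 0, 0.1], "rotation": [0, 0, 0]}
    - {"travel": [0, 0, 0.1], "rotation": [0, 0, 0]}
    - {"travel": [0, 0, 0.1], "rotation": [0, 0, 0]}

```text
t: 39.45
tcp_pos: [0.648, -0.1066, 0.0887]
tool_rot: [1.0, 0.0, 0.001, 0.001]
force: [-1.6, -0.0, 2.6]
grip_width: 0.0157
```

Contact with the mat is at the expected height. Releasing and backing away upward.

Call:
carry_out:
  commands:
    - {"travel": [0, 0, 0], "rotation": [0, 0, 0]}
    - {"travel": [0, 0, 0], "rotation": [0, 0, 0]}
    - {"travel": [0, 0, 0], "rotation": [0, 0, 0]}
    - {"travel": [0, 0, 0], "rotation": [0, 0, 0]}
    - {"travel": [0, 0, 0], "rotation": [0, 0, 0]}
    - {"travel": [0, 0, -1], "rotation": [0, 0, 0]}
    - {"travel": [0, 0, -3], "rotation": [0, 0, 0]}
    - {"travel": [0, 0, -6], "rotation": [0, 0, 0]}
    - {"travel": [0, 0, -10], "rotation": [0, 0, 0]}
    - {"travel": [-4, 5, -12], "rotation": [0, 0, 0]}
    - {"travel": [-8, 10, -12], "rotation": [0, 0, 0]}
    - {"travel": [-12, 15, -12], "rotation": [0, 0, 0]}
    - {"travel": [-16, 20, -12], "rotation": [0, 0, 0]}
    - {"travel": [-16, 20, -12], "rotation": [0, 0, 0]}
    - {"travel": [-16, 20, -12], "rotation": [0, 0, 0]}
  grip: -1

```text
t: 41.32
tcp_pos: [0.488, -0.3069, 0.21]
tool_rot: [1.0, -0.001, 0.002, 0.001]
force: [-1.1, 0.0, 0.8]
grip_width: 0.0852
```

```bash
python3 - <<'E'
from h import *
plan([.5,-.3,.2])
shot("scene","s26",(190,190,310,310),5); shot("top","t26",(220,100,420,270),4)
cv2.imwrite("pics/s26full.png",optics.capture("scene")[:,:,::-1])
locate("cover_knob",[.648,-.1063],.003)
E
```

```text
t 41.33 tcp [ 0.488  -0.3069  0.21  ] jawyaw -90.1 travel [ 1.2  -0.69  1.01] rot [ 0.2 -0.2  0. ] w 0.0852 F [-1.1  0.   0.8]
cover_knob scene [ 0.6493 -0.1056] iou 0.951 conf 0.55
cover_knob top [ 0.6473 -0.1083] iou 0.96 conf 0.92
```

View pics/s26.png

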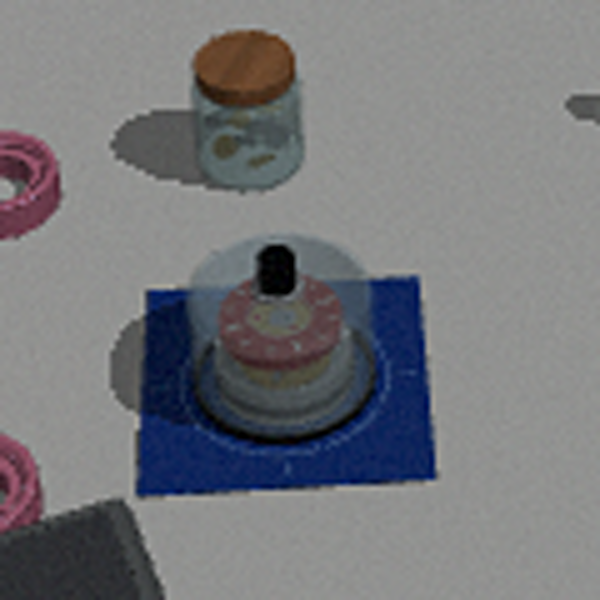

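View pics/t26.png

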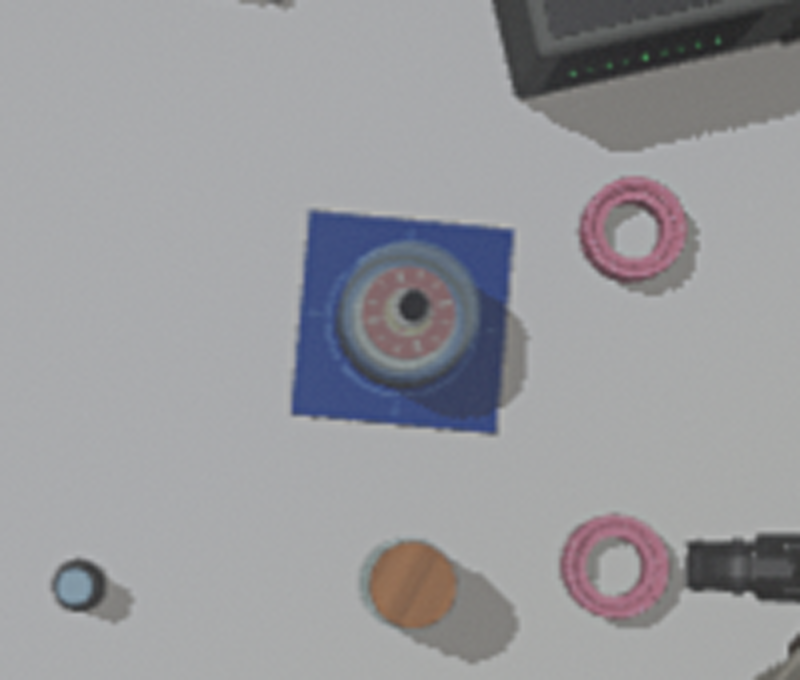

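View pics/s26full.png

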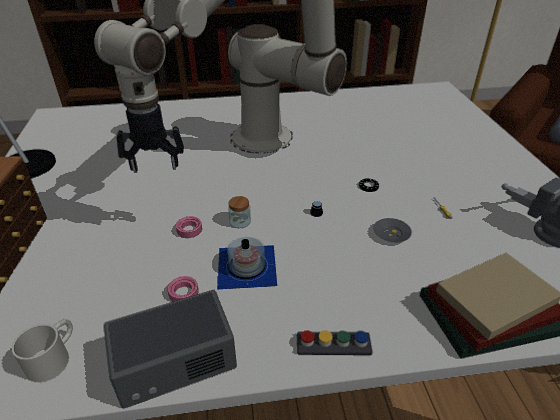

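The cover stands flat on the mat, concentric with the circles, at about (247,260) in the scene view. The whole stack is upright inside it, and the spare, jar, loupe, saucer, screwdriver and pink rings are where they were.

Call:
carry_out:
  commands:
    - {"travel": [0, 0, 0], "rotation": [0, 0, 0]}
    - {"travel": [0, 0, 0], "rotation": [0, 0, 0]}
    - {"travel": [0, 0, 0], "rotation": [0, 0, 0]}

```text
t: 42.05
tcp_pos: [0.4884, -0.3056, 0.2086]
tool_rot: [1.0, 0.001, 0.001, 0.001]
force: [-0.3, 0.1, 0.1]
grip_width: 0.0853
```

```bash
python3 - <<'E'
from bench import order, monitor
print(order.close_job()); print(monitor.sense()["t"])
E
```

```text
the job is handed in; nothing more can be done
None
the job is handed in; nothing more can be done
```

The clock is packed away and the job handed in at about 42 s of the 128 s. I put the aluminium ring on the mat, the brass movement in its recess, the red dial on top and the clear cover over everything. Each part was lowered until contact registered and only then released.

**Last checks:** In both camera views the cover stands flat and concentric with the mat's circles. The stack is upright inside it, the spare, pink rings and other things look unmoved, and the gripper is clear.

**Disagreements:** The two cameras differed by about 2 mm on the cover's and the mat's final position. They differed by up to 3 mm on the ring, where the scene camera alone put it about 4 mm off the mat's middle and the top camera showed it centred. The gripper's width readings ran 1–4 mm below the stated part sizes on every grasp, but all the grasps held. Two early move calls were refused for missing keys, and nothing moved then.

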